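# Clear a soldering jig, turn its hold-down arm and tighten the lock ring with a pin spanner

## Task

Get the soldering jig ready: clear every heat sink off its bed into the open tray, lift the hold-down arm off its pivot pin, turn it end for end and refit it fully down on the pin so that its round pad hangs over the bed. Then take the pin spanner off its two hooks, push both prongs fully into opposite holes of the still slack lock ring, turn the ring clockwise (seen from above) until its lug is up against the stop block, and hang the spanner back upright, squarely on both hooks. Leave the multimeter, the solder spool and the screwdriver where they are.

Things in the scene. Friction and masses are not known exactly. Their poses are not given: they have to be found in the camera images.
- jig: aluminium jig plate, 230 (x) x 375 (y) x 12 mm, fixed to the bench. Origin: on its underside, directly under the pivot pin. In its frame: pivot pin at (0, 0), lock ring's axis at (0, 130) mm.
- bed (a point): centre of the jig's bed, the black rubber-faced area of 215 (x) x 130 (y) mm at the jig's -y end, level with the plate's top; axes as the jig's
- stop (a point): top centre of the fixed stop block (14 x 10 mm, 22 mm tall) beside the lock ring, at about (41, 95) mm in the jig's frame
- pin_seat (a point): centre of the boss face on which the hold-down arm rests, 26 mm above the bench, at the foot of the upright pivot pin; axes as the jig's. Pin: 12 mm in diameter, 36 mm tall from here, last 6 mm tapered. Two fixed cheeks (inner faces at x = +-14.8 mm, 40 mm long in y, 6 mm above the seat) hold the arm along y: it cannot be swung on the pin, only lifted off.
- clamp: loose steel hold-down arm, 0.22 kg: bar 24 mm wide, 24 mm thick, with an upright 16 mm square bore. Origin: bore axis, underside of the bar; z up, x to the pad end. Plain tail ends at x = -70 mm. Starts down on the pin, pad towards the lock ring (jig +y). Grip it across its width at the bore, above the cheeks; the seated pin stands 12 mm above it.
- clamp_pad (a point): on the arm at x = +57 mm, level with the bar's underside: axis of the pad end, a disc 32 mm across with a rubber pad 28 mm across that reaches 12 mm below the bar
- ring_top (a point): centre of the top face of the steel lock ring (92 mm across, 20 mm high, top 32 mm above the bench); turns with it. Four 12 x 12 mm holes, 16 mm deep, lie 30 mm from the centre on this frame's +x, +y, -x and -y axes. A lug sticks out of the rim half way between +x and +y, to 61 mm from the centre.
- collar (a joint): angle of the lock ring, rad: grows as it turns clockwise seen from above; starts slack at 0 to 0.3; at 1.3 the lug is against the stop block and it can go no further (tight). Friction about 0.12 N m; it stays where it is left.
- spanner: T-handled steel pin spanner, 0.25 kg, 132 mm tall. Origin: midway between the prong tips, z up its shaft. Two prongs 9 mm in diameter, 14 mm long, tapered tips, point down at y = +-30 mm under a crosspiece 78 (y) x 16 x 18 mm; shaft 12 mm thick. Both prongs are fully in when the origin is 14 mm below the ring's top face. Starts hanging on the hooks by its handle bar.
- spanner_bar (a point): centre of the spanner's handle bar, 121 mm above its origin: 110 mm long (spanner's y), 14 mm thick (x), 22 mm high. Grip it at its middle, across the 14 mm.
- hook_seat (a point): midpoint of the two hooks of the fixed grey stand, level with their tops, 150 mm above the bench; axes as the stand's. Arms 8 mm wide at y = +-38 mm run in x from the posts (x = 31 mm) to upturned tips (x = -32 mm); both rise 14 mm above here. The bar lies across both along y, spanner origin 110 mm below. Raise it over the tips, then draw it off to -x (its crosspiece cannot pass up between them).
- tray: open blue plastic tray, 250 (x) x 150 (y) x 28 mm, walls 4 mm, floor about 4 mm, fixed to the bench. Origin: centre of its underside.
- sink0: finned aluminium heat sink, a 64 x 40 x 28 mm block: base plate with five upright fins along its length, outer fins flush with the long sides, 90 g. Origin: centre of its underside; x along the 64 mm length, z up. Starts on the jig's bed; two or all three are present, an absent one is None. Grip it across its 40 mm width
- sink1: finned aluminium heat sink, a 64 x 40 x 28 mm block: base plate with five upright fins along its length, outer fins flush with the long sides, 90 g. Origin: centre of its underside; x along the 64 mm length, z up. Starts on the jig's bed; two or all three are present, an absent one is None. Grip it across its 40 mm width
- sink2: finned aluminium heat sink, a 64 x 40 x 28 mm block: base plate with five upright fins along its length, outer fins flush with the long sides, 90 g. Origin: centre of its underside; x along the 64 mm length, z up. Starts on the jig's bed; two or all three are present, an absent one is None. Grip it across its 40 mm width
- meter: orange multimeter, 170 x 85 x 33 mm, beyond the jig; leave it alone. Origin: centre of its underside
- spool: solder spool, 64 mm across, 48 mm high, beyond the jig; leave it alone. Origin: centre of its underside
- driver: screwdriver, 190 mm, lying beyond the jig; leave it alone
Mind the look-alikes: they are no part of the job. Of the things that look like the clamp, the smaller one is meant. What is shaped like the sink2 but pink is not meant.

How it is judged:
On the way, in this order (a step that is already met when the one before it is completed fails the run):
1. bed cleared into the tray, and the hold-down arm fully down on its pin with the pad over the bed (x of sink0 in the frame of tray between -0.122 and 0.122 m and y of sink0 in the frame of tray between -0.072 and 0.072 m and z of each of sink0, sink1, sink2 in the frame of tray below 0.03 m and x of sink1 in the frame of tray between -0.122 and 0.122 m and y of sink1 in the frame of tray between -0.072 and 0.072 m and x of sink2 in the frame of tray between -0.122 and 0.122 m and y of sink2 in the frame of tray between -0.072 and 0.072 m and horizontal distance between clamp and pin_seat below 0.004 m and z of clamp in the frame of pin_seat between -0.003 and 0.004 m and y of clamp_pad in the frame of jig below -0.045 m), for 0.2 s.
2. both prongs of the spanner in the holes of the still slack ring (horizontal distance between spanner and ring_top below 0.005 m and z of spanner in the frame of ring_top below -0.009 m and angle between spanner's own z axis and vertical below 0.12 rad and value of joint collar below 0.45 rad), for 0.2 s.
3. the ring turned clockwise to its stop with the spanner in it (horizontal distance between spanner and ring_top below 0.005 m and z of spanner in the frame of ring_top below -0.009 m and angle between spanner's own z axis and vertical below 0.12 rad and value of joint collar above 1.18 rad), for 0.2 s.
At the end, for the whole second after the job is handed in: Every heat sink lies in the tray; the arm is down on its pin (within 4 mm) with its pad over the bed; the ring is within 0.12 rad of its stop; the spanner hangs upright (within 0.12 rad) by its handle bar on both hooks, within 14 mm of the middle sideways; all at rest (all of step 1 and x of spanner in the frame of hook_seat between -0.028 and 0.028 m and y of spanner in the frame of hook_seat between -0.014 and 0.014 m and z of spanner in the frame of hook_seat between -0.116 and -0.104 m and angle between spanner's own z axis and vertical below 0.12 rad and value of joint collar above 1.18 rad and linear speed of each of sink0, sink1, sink2, clamp, spanner below 0.03 m/s); the robot touches nothing.
It fails at once if the multimeter is disturbed (moved more than 30 mm) (distance of meter from where it was at the start of the episode above 0.03 m).
It fails at once if the solder spool is disturbed (moved more than 30 mm) (distance of spool from where it was at the start of the episode above 0.03 m).
It fails at once if the screwdriver is disturbed (moved more than 30 mm) (distance of driver from where it was at the start of the episode above 0.03 m).
Of sink0, sink1, sink2 only 2 to 3 are there at a start; the rules pass over those that are not, and their reading is None.
At some moment in a run one of sink0, sink1, sink2 may be knocked a few centimetres aside while the robot is not near it.
It also fails if it takes over 210 s, if anything falls off the work surface, if the arm or the gripper's body presses on something with over 40 N, if the wrist force passes 120 N, or if a joint passes its speed limit or range.

## Robot

A 7-joint arm with a two-finger parallel gripper is mounted at the origin on the work surface. World frame = base frame: x ahead of the robot, y to its left, z up, the work surface at z = 0. Lengths are in m, angles in rad, forces in N, time in s.
With the tool pointing down it reaches from about 0.425 to 0.875 m from the base axis. Payload 8.4 kg.
Tool frame: the origin (TCP) lies at the very end of the fingers, on their centre line; the grasp point (between the pads) lies r.pinch_z behind it (r.pinch_z is the distance from the TCP to the grasp point, in m); x points along the fingers, y is the direction in which the jaws open and shut, and the axes are right-handed (so a half turn about x gives the same grasp; the last joint's range is limited). The gripper opens to 87 mm and grips with 3 to 60 N. Pads are 19 mm wide; open, the fingers measure 117 mm over their backs; the gripper's body (75 mm by 190 mm) begins 51 mm behind the grasp point.
Start: joints at [1.067, 0.333, 0.04, 1.465, -0.013, 1.343, -0.059], TCP at [0.256, -0.597, 0.223] pointing down, gripper open.
Joint ranges: [-2.58, 2.58], [-0.38, 2.09], [-1.3, 1.39], [0.25, 2.4], [-1.5, 4.64], [0.08, 2.09], [-2.65, 2.65]. Speed limits (rad/s): [2.22, 2.22, 2.79, 2.79, 3.14, 3.14, 3.14].

## Interface

Orientations are given as [roll, pitch, yaw] about the fixed x, y, z axes, in that order (R = Rz(yaw) Ry(pitch) Rx(roll)).
In Python, from workcell import sensors, camera, workorder, r gives the robot as it stands.
- The arm moves only by the shell command python3 -m crank 'ROWS' [FORCE]. ROWS is JSON, a list of rows, each an object of numbers: "dx", "dy", "dz": the shift along the world's x, y, z in mm; "ax", "ay", "az": the turn, a rotation vector about the world's x, y, z in rad; "gripper": the opening, from 0 (shut) to 1 (fully open). In form: [{"dx": .., "dy": .., "dz": .., "ax": .., "ay": .., "az": .., "gripper": ..}, ...]. A call has exactly 8 rows; each row shifts and turns the pose as measured when the row begins; what a row does not reach is not made up. A row lasts 1/8 s, in which the tool goes at most 62.5 mm and 10.7 degrees, less where a joint would pass 70% of its speed; a pose out of reach is approached as far as the arm can. A call with a gripper value outside its range is refused whole. The fingers move at their own pace and stop on an object; FORCE is the grip in N (left out, the last holds). Time passes only in rows, so rows that do not move let the fingers close, or fill a call up. It gives the time, the measured TCP pose, the force and the opening at its end, in the units of the state.
- sensors.state(): the state, without advancing time (a new reading comes with each control period).
- camera(name): name is "side" or "top" or "wrist"; returns a dict with "frame" (420x560x3 uint8, blue, green, red), "intrinsics" (3x3 intrinsics, pixels), "world_from_camera" (4x4, takes a point from camera to world coordinates). Camera axes: x right, y down, z forward; pixel columns grow to the right and rows downward; lengths in m; the calibration is good to about 2 mm. A picture is of the moment at which its call begins. There is no depth.
- workorder.sign_off(): hands the job in, once; it reports no verdict.
The state is a dict: "t": time; "q": joint angles; "qvel": joint speeds; "joint_efforts": joint torques, N m; "tcp_pos": TCP position; "ee_rot": TCP orientation; "wrist_force": force on the tool from outside, world axes, zero at the start; "moment": the same for the moment, N m; "gripper_width": opening from 0.0 (shut) to 1.0 (fully open).
Only numpy, scipy, OpenCV 4.12 (cv2) and the standard library are available. Lean on these libraries where they do the work, as an engineer would, in place of code of your own. Each camera call takes 0.05 s, during which the arm holds its last target. There are 200 camera calls.

## Working session

There is one attempt and no reset: what is moved stays moved. The work goes in short steps, Python scripts to look and compute and a shell command to move; the robot and the scene stay as the last step left them, time stands still between calls to the robot, and variables do not carry over. Pictures are saved under pics/ and viewed, about 12 in all and at most 16, crops included, and the job is handed in when it is done.

```bash
mkdir -p pics; ls; cat > h.py <<'E'
import numpy as np, cv2
from workcell import sensors, camera, workorder, r
def snap(n,save=None):
    c=camera(n); 
    if save: cv2.imwrite('pics/'+save+'.png',c['frame'])
    np.savez('pics/last_'+n+'.npz',**{k:np.array(v) for k,v in c.items()})
    return c
def load(n): return dict(np.load('pics/last_'+n+'.npz'))
def ray(c,u,v):
    K=np.array(c['intrinsics']);T=np.array(c['world_from_camera'])
    d=T[:3,:3]@np.linalg.solve(K,[u,v,1.]); return T[:3,3],d
def onz(c,u,v,z):
    o,d=ray(c,u,v); return o+d*(z-o[2])/d[2]
def proj(c,p):
    K=np.array(c['intrinsics']);T=np.array(c['world_from_camera'])
    q=K@(T[:3,:3].T@(np.array(p,float)-T[:3,3])); return q[:2]/q[2]
E
python3 - <<'E'
from h import *
for n in ['top','side']:
    c=snap(n,n+'0'); print(n,c['intrinsics'],np.round(c['world_from_camera'],3))
print(sensors.state(), r.pinch_z)
E
```

```text
pics
top [[482.00739264   0.         278.3036378 ]
 [  0.         482.00739264 203.7711061 ]
 [  0.           0.           1.        ]] [[ 1.100e-02 -9.900e-01  1.430e-01  3.890e-01]
 [-1.000e+00 -9.000e-03  1.500e-02 -1.000e-03]
 [-1.400e-02 -1.430e-01 -9.900e-01  1.189e+00]
 [ 0.000e+00  0.000e+00  0.000e+00  1.000e+00]]
side [[483.63415289   0.         282.77298114]
 [  0.         483.63415289 218.25863821]
 [  0.           0.           1.        ]] [[-0.669 -0.457  0.586 -0.116]
 [-0.743  0.398 -0.538  0.603]
 [ 0.013 -0.795 -0.606  0.805]
 [ 0.     0.     0.     1.   ]]
{'t': 0.1, 'q': array([ 1.0668166 ,  0.33379222,  0.03987919,  1.46621368, -0.01335039,
        1.34329775, -0.05851135]), 'qvel': array([-0.00207167, -0.00269363, -0.00227546, -0.00100456, -0.00110037,
       -0.00118578,  0.00069676]), 'joint_efforts': array([ 4.02363396e-03, -6.57812476e+01,  1.34007018e+00, -4.04710472e+01,
       -5.94969071e-02,  4.09774831e-02,  1.15463376e-04]), 'tcp_pos': array([ 0.25576378, -0.59709008,  0.22176426]), 'ee_rot': array([-1.47048077,  1.56935007,  2.07586993]), 'wrist_force': array([-0.39503394,  0.71736644,  0.10248752]), 'moment': array([ 0.01151979, -0.00524169, -0.07613572]), 'gripper_width': 0.9994364821431576} 0.0187
```

View pics/top0.png

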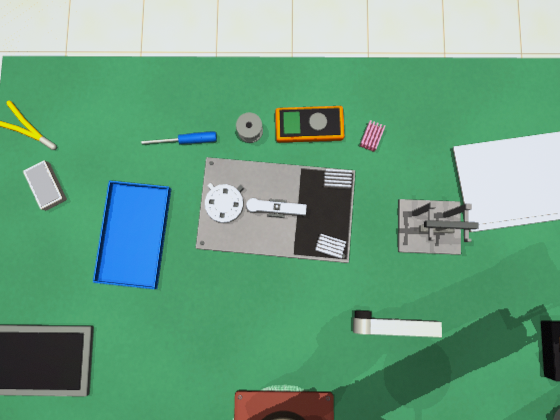

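View pics/side0.png

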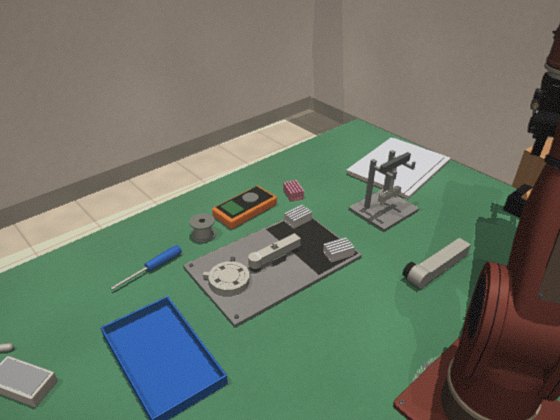

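Candidates from the top view:
- Arm: the small one on the jig pin at (277,207), and a larger loose one at (400,327). The smaller one on the pin is meant.
- Sinks: silver at (338,179) and (330,245) on the bed. The pink one at (373,135) is not meant.
- Other things: tray (132,235), spanner and stand (432,226), ring (224,203).

I'll confirm these in an enlarged crop and measure.

```bash
python3 - <<'E'
from h import *
c=load('top'); f=c['frame']
cr=cv2.resize(f[150:270,190:365],None,fx=4.5,fy=4.5,interpolation=cv2.INTER_CUBIC); cv2.imwrite('pics/crop1.png',cr)
hsv=cv2.cvtColor(f,cv2.COLOR_BGR2HSV)
# jig: non-green in region
reg=np.zeros(f.shape[:2],np.uint8); reg[148:272,190:362]=255
m=((hsv[...,1]<70).astype(np.uint8)*255)&reg
def big(m,k=1):
    cs,_=cv2.findContours(m,cv2.RETR_EXTERNAL,cv2.CHAIN_APPROX_NONE); return sorted(cs,key=cv2.contourArea)[::-1][:k]
def quad(ct,z):
    rc=cv2.minAreaRect(ct); b=cv2.boxPoints(rc); w=np.array([onz(c,*p,z) for p in b])[:,:2]
    e=[w[1]-w[0],w[2]-w[1]]
    print(np.round(rc[0],1),'ctr',np.round(w.mean(0),4),'L',[round(float(np.linalg.norm(x)),4) for x in e],'ang',[round(float(np.degrees(np.arctan2(x[1],x[0]))),1) for x in e]); return w
print('jig');print(np.round(quad(big(m)[0],0.012),4))
b=cv2.inRange(hsv,(100,120,60),(125,255,255)); b[:, :90]=0;b[:,175:]=0
print('tray');print(np.round(quad(big(b)[0],0.028),4))
# sinks: bright in the bed
g=f.min(2); 
for (x0,x1,y0,y1) in [(318,354,166,192),(310,350,230,260)]:
    r2=np.zeros_like(reg); r2[y0:y1,x0:x1]=255
    s=cv2.morphologyEx(((g>90).astype(np.uint8)*255)&r2,cv2.MORPH_CLOSE,np.ones((3,3)))
    print('sink'); quad(big(s)[0],0.040)
E
```

```text
jig
[275.7 209.3] ctr [0.5468 0.024 ] L [0.2324, 0.3845] ang [-3.2, -94.8]
[[ 0.4463  0.2194]
 [ 0.6784  0.2066]
 [ 0.6458 -0.1765]
 [ 0.4167 -0.1535]]
tray
[131.7 234.2] ctr [0.4808 0.371 ] L [0.2553, 0.1604] ang [-4.5, -97.7]
[[0.3639 0.4593]
 [0.6184 0.4393]
 [0.5969 0.2804]
 [0.3442 0.3051]]
sink
[335.5 178.8] ctr [ 0.6176 -0.1214] L [0.0531, 0.0896] ang [-4.9, -94.6]
sink
[329.5 244.5] ctr [ 0.4585 -0.1063] L [0.093, 0.0688] ang [-89.4, 179.4]
```

View pics/crop1.png

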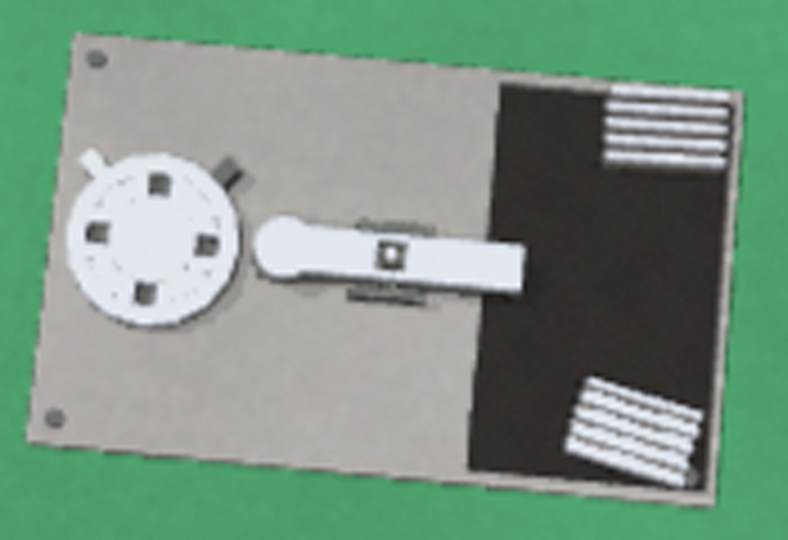

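The crop confirms the small arm on the pin with its square bore around the pin at crop (390,256), and two silver sinks at (668,126) and (636,432). The ring is at (153,240) with its lug at (92,161) and the stop at (228,175). The third sink is absent.

```bash
python3 - <<'E'
from h import *
from scipy.spatial.transform import Rotation as R
c=load('top')
def w(x,y,z): return onz(c,(x+.5)/4.5+190-.5,(y+.5)/4.5+150-.5,z)[:2]*1000
P={'sinkA':([(610,85),(732,90),(726,167),(603,163)],40),'sinkB':([(590,376),(703,411),(686,488),(567,449)],40),
'pin':([(390,254)],62),'ring':([(153,240)],32),'holes':([(159,184),(207,244),(145,292),(97,232)],32),'bar':([(392,229),(390,283),(524,268),(283,248)],50),'stop':([(232,168)],34),'jig':([(78,34),(742,92),(714,506),(28,442)],12)}
for k,(p,z) in P.items():
    a=np.array([w(*q,z/1000) for q in p]); print(k,a.round(0).tolist(),'mean',a.mean(0).round(1))
s=sensors.state()
M=R.from_euler('xyz',s['ee_rot']).as_matrix(); print(M.round(2))
cv2.imwrite('pics/crop2.png',cv2.resize(c['frame'][185:265,385:490],None,fx=6,fy=6,interpolation=cv2.INTER_CUBIC))
E
```

```text
sinkA [[643.0, -96.0], [640.0, -162.0], [598.0, -159.0], [600.0, -93.0]] mean [ 620.3 -127.5]
sinkB [[485.0, -85.0], [467.0, -145.0], [427.0, -136.0], [446.0, -73.0]] mean [ 456.3 -109.9]
pin [[546.0, 21.0]] mean [546.3  20.9]
ring [[557.0, 150.0]] mean [557.  149.6]
holes [[588.0, 147.0], [555.0, 120.0], [529.0, 153.0], [561.0, 180.0]] mean [558.1 150.1]
bar [[561.0, 20.0], [533.0, 21.0], [541.0, -50.0], [551.0, 78.0]] mean [546.5  17.3]
stop [[596.0, 108.0]] mean [596.5 107.5]
jig [[675.0, 197.0], [646.0, -172.0], [418.0, -154.0], [449.0, 217.0]] mean [546.9  22.1]
[[-0.    0.39 -0.92]
 [ 0.   -0.92 -0.39]
 [-1.   -0.    0.  ]]
```

View pics/crop2.png

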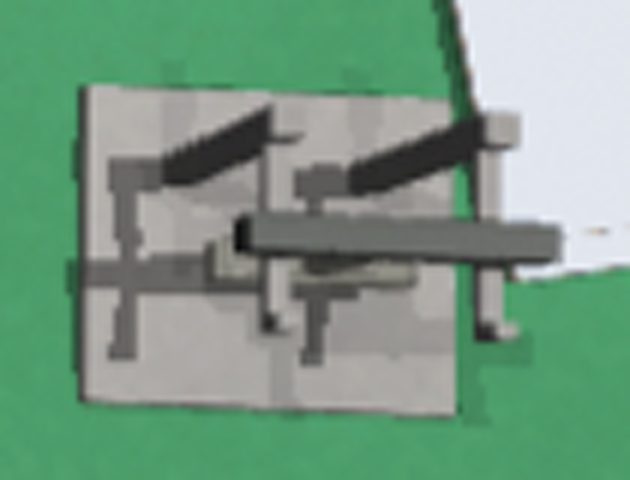

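The bar lies across both hooks at crop (240..558, 240). I'll measure that closely with the wrist camera later. First heat sink A, moving out over the jig.

```bash
python3 -m crank '[{"dx":0,"dy":48,"dz":10,"az":0.14,"gripper":1},{"dx":37,"dy":48,"dz":10,"az":0.14,"gripper":1},{"dx":37,"dy":48,"dz":10,"az":0.14,"gripper":1},{"dx":37,"dy":48,"dz":0,"az":0.14,"gripper":1},{"dx":37,"dy":48,"dz":0,"az":0.14,"gripper":1},{"dx":37,"dy":48,"dz":0,"az":0.14,"gripper":1},{"dx":37,"dy":48,"dz":0,"az":0.14,"gripper":1},{"dx":37,"dy":48,"dz":0,"az":0.14,"gripper":1}]' 30
```

```text
schema error: expected keys dx, dy, dz, ax, ay, az, gripper
```

```bash
python3 -m crank '[{"dx":0,"dy":48,"dz":10,"ax":0,"ay":0,"az":0.14,"gripper":1},{"dx":37,"dy":48,"dz":10,"ax":0,"ay":0,"az":0.14,"gripper":1},{"dx":37,"dy":48,"dz":10,"ax":0,"ay":0,"az":0.14,"gripper":1},{"dx":37,"dy":48,"dz":0,"ax":0,"ay":0,"az":0.14,"gripper":1},{"dx":37,"dy":48,"dz":0,"ax":0,"ay":0,"az":0.14,"gripper":1},{"dx":37,"dy":48,"dz":0,"ax":0,"ay":0,"az":0.14,"gripper":1},{"dx":37,"dy":48,"dz":0,"ax":0,"ay":0,"az":0.14,"gripper":1},{"dx":37,"dy":48,"dz":0,"ax":0,"ay":0,"az":0.14,"gripper":1}]' 30
```

```text
t: 1.1
tcp_pos: [0.515, -0.2037, 0.2491]
ee_rot: [-1.09, 1.564, -2.682]
wrist_force: [0.6, -0.6, 0.2]
gripper_width: 1.004
```

```bash
cat >> h.py <<'E'
from scipy.spatial.transform import Rotation as R
def st():
    s=sensors.state(); M=R.from_euler('xyz',s['ee_rot']).as_matrix()
    print('t%.1f'%s['t'],'tcp',(s['tcp_pos']*1000).round(1),'jaw %.1f'%np.degrees(np.arctan2(M[1,1],M[0,1])),'down',M[:,0].round(3),'F',s['wrist_force'].round(1),'M',s['moment'].round(2),'g %.3f'%s['gripper_width'],'q7 %.2f'%s['q'][6])
E
python3 -m crank '[{"dx":20,"dy":20,"dz":-20,"ax":0,"ay":0,"az":0,"gripper":1},{"dx":20,"dy":20,"dz":-20,"ax":0,"ay":0,"az":0,"gripper":1},{"dx":20,"dy":20,"dz":-20,"ax":0,"ay":0,"az":0,"gripper":1},{"dx":20,"dy":17,"dz":-20,"ax":0,"ay":0,"az":0,"gripper":1},{"dx":20,"dy":0,"dz":0,"ax":0,"ay":0,"az":0,"gripper":1},{"dx":5,"dy":0,"dz":0,"ax":0,"ay":0,"az":0,"gripper":1},{"dx":0,"dy":0,"dz":0,"ax":0,"ay":0,"az":0,"gripper":1},{"dx":0,"dy":0,"dz":0,"ax":0,"ay":0,"az":0,"gripper":1}]'
python3 - <<'E'
from h import *
st(); c=snap('wrist','w1'); print(c['world_from_camera'].round(3))
print('pred A',proj(c,[.620,-.1275,.04]))
E
```

```text
t: 2.1
tcp_pos: [0.6231, -0.1175, 0.1641]
ee_rot: [-1.507, 1.561, -3.088]
wrist_force: [0.5, -0.4, -0.1]
gripper_width: 1.003
t2.1 tcp [ 623.1 -117.5  164.1] jaw -0.6 down [-0.01  -0.001 -1.   ] F [ 0.5 -0.4 -0.1] M [-0.05 -0.12  0.02] g 1.003 q7 -0.02
[[ 1.    -0.007 -0.012  0.626]
 [-0.011 -0.96  -0.281 -0.041]
 [-0.01   0.282 -0.96   0.325]
 [ 0.     0.     0.     1.   ]]
pred A [277.8825166  215.11320052]
```

View pics/w1.png

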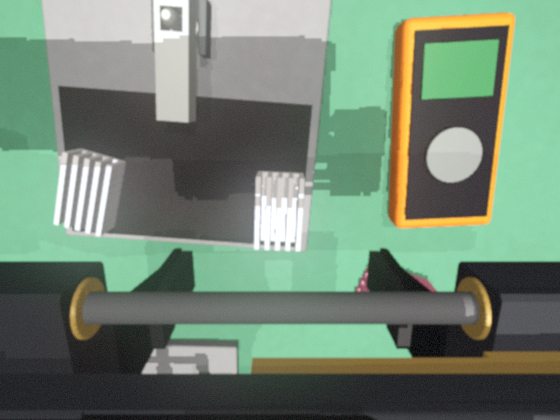

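The wrist view shows sink A's top from (255,172) to (303,250), 2-3 px from the prediction. I'll descend, grip and lift.

```bash
python3 -m crank '[{"dx":-1,"dy":-5,"dz":-30,"ax":0,"ay":0,"az":-0.03,"gripper":1},{"dx":-1,"dy":-5,"dz":-40,"ax":0,"ay":0,"az":0,"gripper":1},{"dx":-1,"dy":0,"dz":-40,"ax":0,"ay":0,"az":0,"gripper":1},{"dx":0,"dy":0,"dz":-24,"ax":0,"ay":0,"az":0,"gripper":1},{"dx":0,"dy":0,"dz":-12,"ax":0,"ay":0,"az":0,"gripper":1},{"dx":0,"dy":0,"dz":0,"ax":0,"ay":0,"az":0,"gripper":0},{"dx":0,"dy":0,"dz":0,"ax":0,"ay":0,"az":0,"gripper":0},{"dx":0,"dy":0,"dz":0,"ax":0,"ay":0,"az":0,"gripper":0}]' 30
python3 -c "
from h import *
st()"
```

```text
t: 3.15
tcp_pos: [0.6205, -0.1309, 0.0206]
ee_rot: [-0.171, 1.567, -1.787]
wrist_force: [-0.0, 0.3, 0.3]
gripper_width: 0.744
t3.1 tcp [ 620.5 -130.9   20.6] jaw -2.6 down [-0.001 -0.004 -1.   ] F [-0.   0.3  0.3] M [-0.03 -0.12 -0.06] g 0.744 q7 -0.08
```

```bash
python3 -m crank '[{"dx":0,"dy":0,"dz":0,"ax":0,"ay":0,"az":0,"gripper":0},{"dx":0,"dy":0,"dz":0,"ax":0,"ay":0,"az":0,"gripper":0},{"dx":0,"dy":0,"dz":0,"ax":0,"ay":0,"az":0,"gripper":0},{"dx":0,"dy":0,"dz":0,"ax":0,"ay":0,"az":0,"gripper":0},{"dx":0,"dy":0,"dz":25,"ax":0,"ay":0,"az":0,"gripper":0},{"dx":0,"dy":0,"dz":40,"ax":0,"ay":0,"az":0,"gripper":0},{"dx":0,"dy":20,"dz":40,"ax":0,"ay":0,"az":0,"gripper":0},{"dx":-15,"dy":50,"dz":20,"ax":0,"ay":0,"az":0,"gripper":0}]'
python3 -c "
from h import *
st()"
```

```text
t: 4.15
tcp_pos: [0.6039, -0.0643, 0.147]
ee_rot: [-0.736, 1.564, -2.359]
wrist_force: [1.4, 1.9, -1.3]
gripper_width: 0.457
t4.2 tcp [603.9 -64.3 147. ] jaw -3.0 down [-0.005 -0.005 -1.   ] F [ 1.4  1.9 -1.3] M [ 0.07 -0.16 -0.03] g 0.457 q7 -0.15
```

```bash
python3 -m crank '[{"dx":-10,"dy":55,"dz":0,"ax":0,"ay":0,"az":0,"gripper":0},{"dx":-10,"dy":58,"dz":0,"ax":0,"ay":0,"az":0,"gripper":0},{"dx":-10,"dy":58,"dz":0,"ax":0,"ay":0,"az":0,"gripper":0},{"dx":-10,"dy":58,"dz":0,"ax":0,"ay":0,"az":0,"gripper":0},{"dx":-10,"dy":58,"dz":0,"ax":0,"ay":0,"az":0,"gripper":0},{"dx":-10,"dy":58,"dz":0,"ax":0,"ay":0,"az":0,"gripper":0},{"dx":-10,"dy":55,"dz":0,"ax":0,"ay":0,"az":0,"gripper":0},{"dx":-10,"dy":30,"dz":0,"ax":0,"ay":0,"az":-0.05,"gripper":0}]'
python3 -c "
from h import *
st()"
```

```text
t: 5.15
tcp_pos: [0.5196, 0.3791, 0.1496]
ee_rot: [0.083, 1.566, -1.593]
wrist_force: [0.4, 0.6, -1.3]
gripper_width: 0.457
t5.2 tcp [519.6 379.1 149.6] jaw -6.0 down [-0.    -0.005 -1.   ] F [ 0.4  0.6 -1.3] M [-0.05 -0.05 -0.09] g 0.457 q7 -1.00
```

```bash
python3 -m crank '[{"dx":2,"dy":-8,"dz":-35,"ax":0,"ay":0,"az":0,"gripper":0},{"dx":2,"dy":0,"dz":-40,"ax":0,"ay":0,"az":0,"gripper":0},{"dx":0,"dy":0,"dz":-35,"ax":0,"ay":0,"az":0,"gripper":0},{"dx":0,"dy":0,"dz":-15,"ax":0,"ay":0,"az":0,"gripper":0},{"dx":0,"dy":0,"dz":-7,"ax":0,"ay":0,"az":0,"gripper":0},{"dx":0,"dy":0,"dz":-2,"ax":0,"ay":0,"az":0,"gripper":0},{"dx":0,"dy":0,"dz":0,"ax":0,"ay":0,"az":0,"gripper":0.65},{"dx":0,"dy":0,"dz":0,"ax":0,"ay":0,"az":0,"gripper":0.65}]'
python3 -m crank '[{"dx":0,"dy":0,"dz":0,"ax":0,"ay":0,"az":0,"gripper":0.65},{"dx":0,"dy":0,"dz":30,"ax":0,"ay":0,"az":0,"gripper":0.65},{"dx":0,"dy":0,"dz":50,"ax":0,"ay":0,"az":0,"gripper":1},{"dx":0,"dy":-20,"dz":50,"ax":0,"ay":0,"az":0,"gripper":1},{"dx":0,"dy":-55,"dz":10,"ax":0,"ay":0,"az":0,"gripper":1},{"dx":-10,"dy":-58,"dz":0,"ax":0,"ay":0,"az":0,"gripper":1},{"dx":-10,"dy":-58,"dz":0,"ax":0,"ay":0,"az":-0.05,"gripper":1},{"dx":-10,"dy":-58,"dz":0,"ax":0,"ay":0,"az":-0.05,"gripper":1}]'
python3 - <<'E'
from h import *
st()
E
```

```text
t: 6.15
tcp_pos: [0.5227, 0.3775, 0.0164]
ee_rot: [1.749, 1.567, 0.079]
wrist_force: [0.1, -0.8, -0.3]
gripper_width: 0.596
t: 7.15
tcp_pos: [0.4915, 0.1275, 0.1637]
ee_rot: [2.164, 1.56, 0.399]
wrist_force: [1.2, -0.6, 0.2]
gripper_width: 0.994
t7.2 tcp [491.5 127.5 163.7] jaw -11.1 down [ 0.01   0.004 -1.   ] F [ 1.2 -0.6  0.2] M [-0.03 -0.1   0.01] g 0.994 q7 -0.59
```

```bash
python3 -m crank '[{"dx":-8,"dy":-52,"dz":0,"ax":0,"ay":0,"az":-0.05,"gripper":1},{"dx":-8,"dy":-52,"dz":0,"ax":0,"ay":0,"az":-0.04,"gripper":1},{"dx":-8,"dy":-52,"dz":0,"ax":0,"ay":0,"az":0,"gripper":1},{"dx":-8,"dy":-45,"dz":0,"ax":0,"ay":0,"az":0,"gripper":1},{"dx":-3,"dy":-15,"dz":0,"ax":0,"ay":0,"az":0,"gripper":1},{"dx":0,"dy":0,"dz":0,"ax":0,"ay":0,"az":0,"gripper":1},{"dx":0,"dy":0,"dz":0,"ax":0,"ay":0,"az":0,"gripper":1},{"dx":0,"dy":0,"dz":0,"ax":0,"ay":0,"az":0,"gripper":1}]'
python3 - <<'E'
from h import *
st(); c=snap('wrist','w2'); f=c['frame']
print('pred B',proj(c,[.456,-.110,.04]))
g=f.min(2); m=(g>120).astype(np.uint8)*255; m[300:]=0
cs,_=cv2.findContours(m,cv2.RETR_EXTERNAL,cv2.CHAIN_APPROX_NONE)
for k in cs:
    if cv2.contourArea(k)>150: 
        rc=cv2.minAreaRect(k); print(np.round(rc[0],0),np.round(rc[1],0),rc[2])
t=snap('top','top2')
E
```

```text
t: 8.15
tcp_pos: [0.4554, -0.0966, 0.1669]
ee_rot: [1.927, 1.553, 0.065]
wrist_force: [0.6, -0.6, -0.2]
gripper_width: 0.999
t8.2 tcp [455.4 -96.6 166.9] jaw -16.7 down [ 0.018  0.001 -1.   ] F [ 0.6 -0.6 -0.2] M [-0.01 -0.02  0.06] g 0.999 q7 -0.17
pred B [282.50823418 218.12214187]
[280. 145.] [290. 559.] 90.0
```

View pics/w2.png

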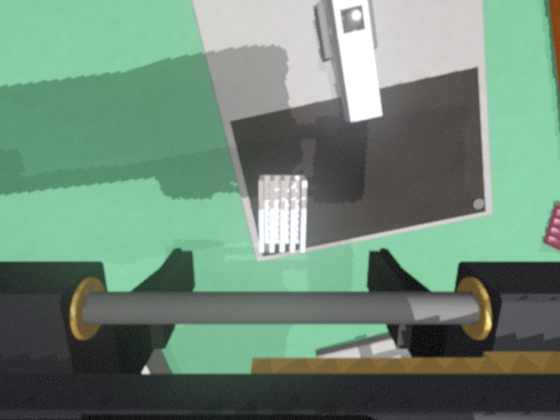

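Sink B's top is centred at (283,214), as predicted and aligned with the jaws. I'll grip it.

```bash
python3 -m crank '[{"dx":0,"dy":-7,"dz":-40,"ax":0,"ay":0.018,"az":0,"gripper":1},{"dx":0,"dy":-6,"dz":-40,"ax":0,"ay":0,"az":0,"gripper":1},{"dx":0,"dy":0,"dz":-40,"ax":0,"ay":0,"az":0,"gripper":0.8},{"dx":0,"dy":0,"dz":-18,"ax":0,"ay":0,"az":0,"gripper":0.7},{"dx":0,"dy":0,"dz":-8,"ax":0,"ay":0,"az":0,"gripper":0},{"dx":0,"dy":0,"dz":0,"ax":0,"ay":0,"az":0,"gripper":0},{"dx":0,"dy":0,"dz":0,"ax":0,"ay":0,"az":0,"gripper":0},{"dx":0,"dy":0,"dz":0,"ax":0,"ay":0,"az":0,"gripper":0}]' 30
python3 -c "
from h import *
st()"
python3 -m crank '[{"dx":0,"dy":0,"dz":0,"ax":0,"ay":0,"az":0,"gripper":0},{"dx":0,"dy":0,"dz":30,"ax":0,"ay":0,"az":0,"gripper":0},{"dx":0,"dy":0,"dz":45,"ax":0,"ay":0,"az":0,"gripper":0},{"dx":0,"dy":20,"dz":45,"ax":0,"ay":0,"az":0,"gripper":0},{"dx":0,"dy":50,"dz":10,"ax":0,"ay":0,"az":0.05,"gripper":0},{"dx":0,"dy":58,"dz":0,"ax":0,"ay":0,"az":0.05,"gripper":0},{"dx":0,"dy":58,"dz":0,"ax":0,"ay":0,"az":0.05,"gripper":0},{"dx":0,"dy":58,"dz":0,"ax":0,"ay":0,"az":0.05,"gripper":0}]'
python3 -c "
from h import *
st()"
```

```text
t: 9.25
tcp_pos: [0.4584, -0.1068, 0.0194]
ee_rot: [1.998, 1.566, 0.142]
wrist_force: [0.8, -0.1, -0.9]
gripper_width: 0.456
t9.2 tcp [ 458.4 -106.8   19.4] jaw -16.3 down [ 0.005  0.001 -1.   ] F [ 0.8 -0.1 -0.9] M [-0.03 -0.09 -0.01] g 0.456 q7 -0.23
t: 10.25
tcp_pos: [0.4587, 0.1392, 0.1572]
ee_rot: [1.707, 1.558, 0.046]
wrist_force: [0.5, 0.3, -0.8]
gripper_width: 0.456
t10.2 tcp [458.7 139.2 157.2] jaw -5.2 down [ 0.012  0.001 -1.   ] F [ 0.5  0.3 -0.8] M [-0.02 -0.19 -0.01] g 0.456 q7 -0.51
```

```bash
python3 -m crank '[{"dx":-6,"dy":55,"dz":0,"ax":0,"ay":0,"az":0,"gripper":0},{"dx":-6,"dy":55,"dz":0,"ax":0,"ay":0,"az":0,"gripper":0},{"dx":-6,"dy":55,"dz":0,"ax":0,"ay":0,"az":0,"gripper":0},{"dx":-6,"dy":45,"dz":0,"ax":0,"ay":0,"az":0,"gripper":0},{"dx":0,"dy":18,"dz":0,"ax":0,"ay":0,"az":-0.03,"gripper":0},{"dx":0,"dy":0,"dz":-30,"ax":0,"ay":0,"az":0,"gripper":0},{"dx":0,"dy":0,"dz":-40,"ax":0,"ay":0,"az":0,"gripper":0},{"dx":0,"dy":0,"dz":-30,"ax":0,"ay":0,"az":0,"gripper":0}]'
python3 -m crank '[{"dx":0,"dy":0,"dz":-20,"ax":0,"ay":0,"az":0,"gripper":0},{"dx":0,"dy":0,"dz":-12,"ax":0,"ay":0,"az":0,"gripper":0},{"dx":0,"dy":0,"dz":-6,"ax":0,"ay":0,"az":0,"gripper":0},{"dx":0,"dy":0,"dz":0,"ax":0,"ay":0,"az":0,"gripper":0},{"dx":0,"dy":0,"dz":0,"ax":0,"ay":0,"az":0,"gripper":0},{"dx":0,"dy":0,"dz":0,"ax":0,"ay":0,"az":0,"gripper":0},{"dx":0,"dy":0,"dz":0,"ax":0,"ay":0,"az":0,"gripper":0},{"dx":0,"dy":0,"dz":0,"ax":0,"ay":0,"az":0,"gripper":0}]'
python3 -c "
from h import *
st()"
```

```text
t: 11.25
tcp_pos: [0.433, 0.3817, 0.06]
ee_rot: [2.018, 1.549, 0.332]
wrist_force: [0.7, -1.0, 0.2]
gripper_width: 0.459
t: 12.25
tcp_pos: [0.4343, 0.3821, 0.0222]
ee_rot: [2.027, 1.546, 0.34]
wrist_force: [-0.4, -1.2, -0.9]
gripper_width: 0.461
t12.2 tcp [434.3 382.1  22.2] jaw -6.7 down [ 0.023  0.008 -1.   ] F [-0.4 -1.2 -0.9] M [-0.   -0.05  0.  ] g 0.461 q7 -1.20
```

```bash
python3 -m crank '[{"dx":0,"dy":0,"dz":-5,"ax":0,"ay":0,"az":0,"gripper":0},{"dx":0,"dy":0,"dz":-3,"ax":0,"ay":0,"az":0,"gripper":0.65},{"dx":0,"dy":0,"dz":0,"ax":0,"ay":0,"az":0,"gripper":0.65},{"dx":0,"dy":0,"dz":0,"ax":0,"ay":0,"az":0,"gripper":0.65},{"dx":0,"dy":0,"dz":30,"ax":0,"ay":0,"az":0,"gripper":0.65},{"dx":0,"dy":0,"dz":50,"ax":0,"ay":0.02,"az":0,"gripper":0.8},{"dx":10,"dy":-20,"dz":50,"ax":0,"ay":0,"az":0,"gripper":0.8},{"dx":20,"dy":-50,"dz":10,"ax":0,"ay":0,"az":0,"gripper":0.8}]'
python3 -m crank '[{"dx":15,"dy":-55,"dz":0,"ax":0,"ay":0,"az":0,"gripper":0.8},{"dx":15,"dy":-55,"dz":0,"ax":0,"ay":0,"az":0,"gripper":0.8},{"dx":15,"dy":-55,"dz":0,"ax":0,"ay":0,"az":0,"gripper":0.8},{"dx":15,"dy":-55,"dz":0,"ax":0,"ay":0,"az":0,"gripper":0.8},{"dx":15,"dy":-55,"dz":0,"ax":0,"ay":0,"az":0.03,"gripper":0.8},{"dx":0,"dy":0,"dz":0,"ax":0,"ay":0,"az":0,"gripper":0.8},{"dx":0,"dy":0,"dz":0,"ax":0,"ay":0,"az":0,"gripper":0.8},{"dx":0,"dy":0,"dz":0,"ax":0,"ay":0,"az":0,"gripper":0.8}]'
python3 - <<'E'
from h import *
st(); c=snap('wrist','w3'); print('pin top pred',proj(c,[.5463,.0209,.062]))
c=snap('top')
cv2.imwrite('pics/crop3.png',cv2.resize(c['frame'][165:305,85:225],None,fx=4,fy=4))
E
```

```text
t: 13.25
tcp_pos: [0.4612, 0.3144, 0.157]
ee_rot: [-3.002, 1.561, 1.603]
wrist_force: [0.4, -0.4, -0.7]
gripper_width: 0.791
t: 14.25
tcp_pos: [0.5394, 0.0283, 0.1605]
ee_rot: [2.642, 1.559, 0.991]
wrist_force: [-0.4, 0.6, -0.0]
gripper_width: 0.797
t14.2 tcp [539.4  28.3 160.5] jaw -4.6 down [ 0.006  0.01  -1.   ] F [-0.4  0.6 -0. ] M [-0.02 -0.05 -0.06] g 0.797 q7 -0.30
pin top pred [288.78297795 222.04202244]
```

View pics/w3.png

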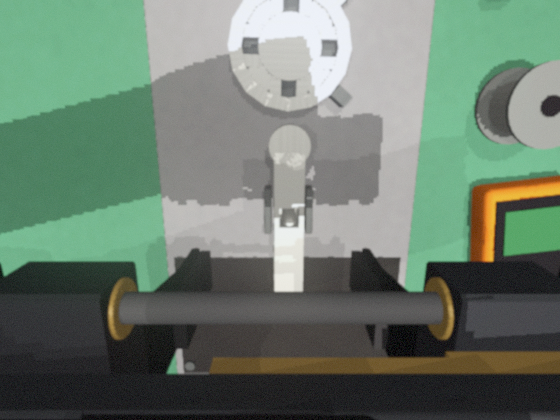

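Pin at about (290,216), ring centre about (290,46). I'll compute both from this view.

```bash
python3 - <<'E'
from h import *
c=load('wrist'); f=c['frame']
print('pin',onz(c,290,216,.062)*1000)
for p in [(291,4),(329,47),(288,88),(250,45),(290,46)]: print('hole',(onz(c,*p,.032)*1000).round(1))
for p in [(274,230),(304,230)]: print('bar edge',(onz(c,*p,.05)*1000).round(1))
print('pad ctr',(onz(c,290,146,.05)*1000).round(1))
cv2.imwrite('pics/pinc.png',cv2.resize(f[180:240,250:330],None,fx=8,fy=8,interpolation=cv2.INTER_CUBIC))
E
```

```text
pin [547.59368287  25.67184383  62.        ]
hole [560.5 178.2  32. ]
hole [587. 147.  32.]
hole [554.  120.3  32. ]
hole [527.7 153.2  32. ]
hole [557.7 150.1  32. ]
bar edge [533.9  11.4  50. ]
bar edge [558.2   9.3  50. ]
pad ctr [551.8  77.5  50. ]
```

View pics/pinc.png

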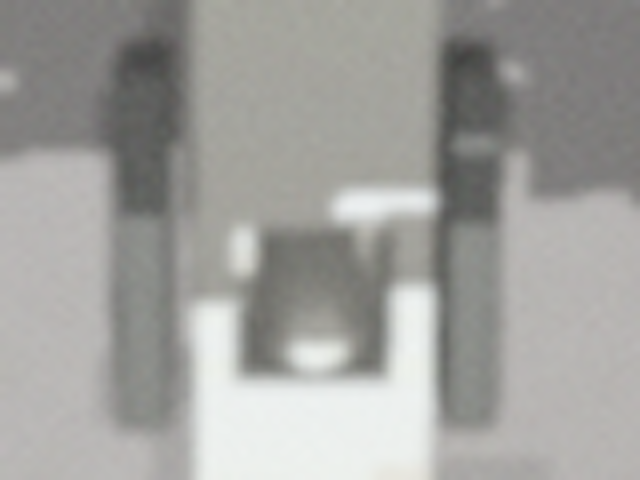

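View pics/crop3.png

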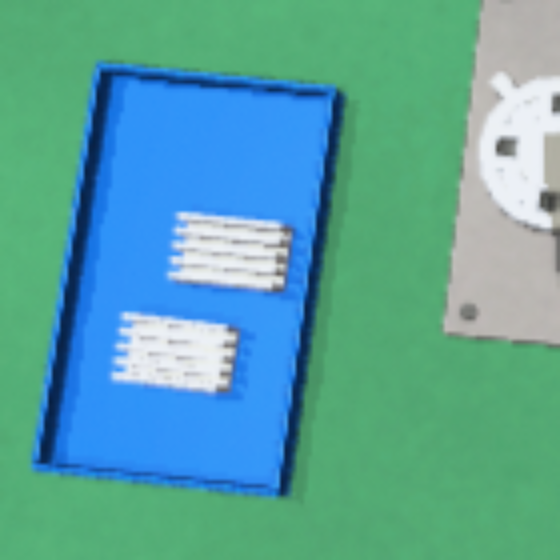

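Both sinks lie in the tray. In the bore crop the pin's top face is at full-frame pixel (289.4,224.4), which puts the pin at about (547, 20). The ring is at (557.5, 150), consistent with the 130 mm spacing. I'll grip the arm.

```bash
python3 -m crank '[{"dx":4,"dy":-4,"dz":-30,"ax":-0.01,"ay":0.006,"az":0,"gripper":0.8},{"dx":4,"dy":-4,"dz":-40,"ax":0,"ay":0,"az":0,"gripper":0.8},{"dx":0,"dy":0,"dz":-30,"ax":0,"ay":0,"az":0,"gripper":0.7},{"dx":0,"dy":0,"dz":-15,"ax":0,"ay":0,"az":0,"gripper":0.6},{"dx":0,"dy":0,"dz":-5,"ax":0,"ay":0,"az":0,"gripper":0.5},{"dx":0,"dy":0,"dz":0,"ax":0,"ay":0,"az":0,"gripper":0.45},{"dx":0,"dy":0,"dz":0,"ax":0,"ay":0,"az":0,"gripper":0.4},{"dx":0,"dy":0,"dz":0,"ax":0,"ay":0,"az":0,"gripper":0.4}]' 45
python3 -c "
from h import *
st()"
```

```text
t: 15.35
tcp_pos: [0.5499, 0.0262, 0.0417]
ee_rot: [1.673, 1.563, 0.03]
wrist_force: [-0.6, 0.7, -0.1]
gripper_width: 0.407
t15.3 tcp [549.9  26.2  41.7] jaw -4.1 down [ 0.008  0.    -1.   ] F [-0.6  0.7 -0.1] M [-0.01 -0.11  0.03] g 0.407 q7 -0.38
```

```bash
python3 -m crank '[{"dx":-3,"dy":-6,"dz":-3,"ax":0,"ay":0.008,"az":-0.007,"gripper":0.4},{"dx":0,"dy":0,"dz":-2,"ax":0,"ay":0,"az":0,"gripper":0.4},{"dx":0,"dy":0,"dz":0,"ax":0,"ay":0,"az":0,"gripper":0.4},{"dx":0,"dy":0,"dz":0,"ax":0,"ay":0,"az":0,"gripper":0},{"dx":0,"dy":0,"dz":0,"ax":0,"ay":0,"az":0,"gripper":0},{"dx":0,"dy":0,"dz":0,"ax":0,"ay":0,"az":0,"gripper":0},{"dx":0,"dy":0,"dz":0,"ax":0,"ay":0,"az":0,"gripper":0},{"dx":0,"dy":0,"dz":0,"ax":0,"ay":0,"az":0,"gripper":0}]' 45
python3 -c "
from h import *
st()"
```

```text
t: 16.35
tcp_pos: [0.5471, 0.0194, 0.0371]
ee_rot: [1.067, 1.57, -0.584]
wrist_force: [-0.2, 0.4, -0.0]
gripper_width: 0.268
t16.4 tcp [547.1  19.4  37.1] jaw -4.6 down [ 0. -0. -1.] F [-0.2  0.4 -0. ] M [-0.07 -0.03 -0.03] g 0.268 q7 -0.38
```

```bash
python3 -m crank '[{"dx":0,"dy":0,"dz":10,"ax":0,"ay":0,"az":0,"gripper":0},{"dx":0,"dy":0,"dz":25,"ax":0,"ay":0,"az":0,"gripper":0},{"dx":0,"dy":0,"dz":25,"ax":0,"ay":0,"az":0,"gripper":0},{"dx":0,"dy":0,"dz":25,"ax":0,"ay":0,"az":0,"gripper":0},{"dx":-10,"dy":10,"dz":5,"ax":0,"ay":0,"az":0.17,"gripper":0},{"dx":-15,"dy":10,"dz":0,"ax":0,"ay":0,"az":0.17,"gripper":0},{"dx":-15,"dy":10,"dz":0,"ax":0,"ay":0,"az":0.17,"gripper":0},{"dx":-15,"dy":10,"dz":0,"ax":0,"ay":0,"az":0.17,"gripper":0}]'
python3 -m crank '[{"dx":-10,"dy":5,"dz":0,"ax":0,"ay":0,"az":0.17,"gripper":0},{"dx":-10,"dy":0,"dz":0,"ax":0,"ay":0,"az":0.17,"gripper":0},{"dx":-5,"dy":0,"dz":0,"ax":0,"ay":0,"az":0.17,"gripper":0},{"dx":0,"dy":0,"dz":0,"ax":0,"ay":0,"az":0.17,"gripper":0},{"dx":0,"dy":0,"dz":0,"ax":0,"ay":0,"az":0.17,"gripper":0},{"dx":0,"dy":0,"dz":0,"ax":0,"ay":0,"az":0.02,"gripper":0},{"dx":0,"dy":0,"dz":0,"ax":0,"ay":0,"az":0,"gripper":0},{"dx":0,"dy":0,"dz":0,"ax":0,"ay":0,"az":0,"gripper":0}]'
python3 -c "
from h import *
st()"
```

```text
t: 17.35
tcp_pos: [0.4902, 0.0606, 0.1331]
ee_rot: [0.209, 1.57, -0.742]
wrist_force: [0.4, 0.1, -1.7]
gripper_width: 0.267
t: 18.35
tcp_pos: [0.4627, 0.0677, 0.1364]
ee_rot: [-0.314, 1.567, -0.368]
wrist_force: [1.1, 0.0, -2.3]
gripper_width: 0.271
t18.4 tcp [462.7  67.7 136.4] jaw 87.0 down [ 0.004 -0.001 -1.   ] F [ 1.1  0.  -2.3] M [ 0.1  -0.11  0.02] g 0.271 q7 1.23
```

```bash
python3 -m crank '[{"dx":0,"dy":0,"dz":-30,"ax":0,"ay":0,"az":0,"gripper":0},{"dx":0,"dy":0,"dz":-35,"ax":0,"ay":0,"az":0,"gripper":0},{"dx":0,"dy":0,"dz":-25,"ax":0,"ay":0,"az":0,"gripper":0},{"dx":0,"dy":0,"dz":-12,"ax":0,"ay":0,"az":0,"gripper":0},{"dx":0,"dy":0,"dz":-3,"ax":0,"ay":0,"az":0,"gripper":0},{"dx":0,"dy":0,"dz":-2,"ax":0,"ay":0,"az":0,"gripper":0},{"dx":0,"dy":0,"dz":0,"ax":0,"ay":0,"az":0,"gripper":0},{"dx":0,"dy":0,"dz":0,"ax":0,"ay":0,"az":0,"gripper":0}]'
python3 - <<'E'
from h import *
st(); c=snap('side'); cv2.imwrite('pics/s2.png',cv2.resize(c['frame'][190:330,170:370],None,fx=4,fy=4,interpolation=cv2.INTER_CUBIC))
E
```

```text
t: 19.35
tcp_pos: [0.4654, 0.0679, 0.0296]
ee_rot: [-0.103, 1.561, -0.166]
wrist_force: [0.1, -0.3, -2.6]
gripper_width: 0.274
t19.4 tcp [465.4  67.9  29.6] jaw 86.4 down [ 0.009 -0.002 -1.   ] F [ 0.1 -0.3 -2.6] M [ 0.11 -0.12  0.02] g 0.274 q7 1.08
```

View pics/s2.png

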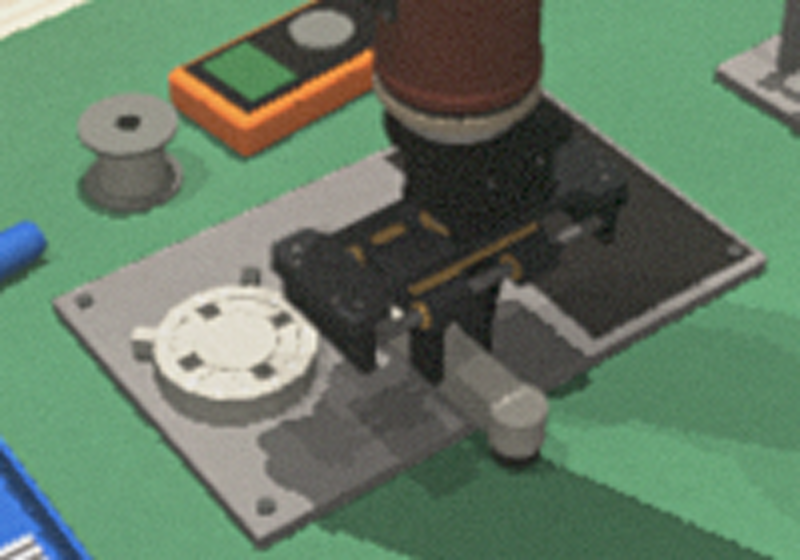

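The arm hangs in the gripper with its pad (crop (518,430)) clear outside the plate's edge. I'll set it down and release.

```bash
python3 -m crank '[{"dx":0,"dy":0,"dz":-4,"ax":0,"ay":0.009,"az":0,"gripper":0},{"dx":0,"dy":0,"dz":-2,"ax":0,"ay":0,"az":0,"gripper":0},{"dx":0,"dy":0,"dz":-1,"ax":0,"ay":0,"az":0,"gripper":0},{"dx":0,"dy":0,"dz":-1,"ax":0,"ay":0,"az":0,"gripper":0},{"dx":0,"dy":0,"dz":-1,"ax":0,"ay":0,"az":0,"gripper":0},{"dx":0,"dy":0,"dz":0,"ax":0,"ay":0,"az":0,"gripper":0},{"dx":0,"dy":0,"dz":0,"ax":0,"ay":0,"az":0,"gripper":0},{"dx":0,"dy":0,"dz":0,"ax":0,"ay":0,"az":0,"gripper":0}]'
python3 -c "
from h import *
st()"
```

```text
t: 20.4
tcp_pos: [0.466, 0.0678, 0.023]
ee_rot: [-1.547, 1.567, -1.61]
wrist_force: [0.1, 0.2, -2.5]
gripper_width: 0.269
t20.4 tcp [466.   67.8  23. ] jaw 86.4 down [-0.    -0.004 -1.   ] F [ 0.1  0.2 -2.5] M [ 0.09 -0.08  0.02] g 0.269 q7 1.07
```

```bash
python3 -m crank '[{"dx":0,"dy":0,"dz":-1,"ax":0,"ay":0,"az":0,"gripper":0},{"dx":0,"dy":0,"dz":-1,"ax":0,"ay":0,"az":0,"gripper":0},{"dx":0,"dy":0,"dz":0,"ax":0,"ay":0,"az":0,"gripper":0.6},{"dx":0,"dy":0,"dz":0,"ax":0,"ay":0,"az":0,"gripper":0.6},{"dx":0,"dy":0,"dz":0,"ax":0,"ay":0,"az":0,"gripper":0.6},{"dx":0,"dy":0,"dz":20,"ax":0,"ay":0,"az":0,"gripper":0.6},{"dx":0,"dy":0,"dz":30,"ax":0,"ay":0,"az":-0.18,"gripper":0.6},{"dx":0,"dy":0,"dz":30,"ax":0,"ay":0,"az":-0.18,"gripper":0.6}]'
python3 -m crank '[{"dx":0,"dy":0,"dz":0,"ax":0,"ay":0,"az":-0.18,"gripper":0.6},{"dx":0,"dy":0,"dz":0,"ax":0,"ay":0,"az":-0.18,"gripper":0.6},{"dx":0,"dy":0,"dz":0,"ax":0,"ay":0,"az":-0.18,"gripper":0.6},{"dx":0,"dy":0,"dz":0,"ax":0,"ay":0,"az":-0.18,"gripper":0.6},{"dx":0,"dy":0,"dz":0,"ax":0,"ay":0,"az":-0.18,"gripper":0.6},{"dx":0,"dy":0,"dz":0,"ax":0,"ay":0,"az":-0.18,"gripper":0.6},{"dx":0,"dy":0,"dz":0,"ax":0,"ay":0,"az":-0.18,"gripper":0.6},{"dx":0,"dy":0,"dz":0,"ax":0,"ay":0,"az":-0.18,"gripper":0.6}]'
python3 -m crank '[{"dx":0,"dy":0,"dz":0,"ax":0,"ay":0,"az":-0.18,"gripper":0.6},{"dx":0,"dy":0,"dz":0,"ax":0,"ay":0,"az":-0.18,"gripper":0.6},{"dx":0,"dy":0,"dz":0,"ax":0,"ay":0,"az":-0.18,"gripper":0.6},{"dx":0,"dy":0,"dz":0,"ax":0,"ay":0,"az":-0.18,"gripper":0.6},{"dx":0,"dy":0,"dz":0,"ax":0,"ay":0,"az":-0.18,"gripper":0.6},{"dx":0,"dy":0,"dz":0,"ax":0,"ay":0,"az":-0.18,"gripper":0.6},{"dx":0,"dy":0,"dz":0,"ax":0,"ay":0,"az":-0.18,"gripper":0.6},{"dx":0,"dy":0,"dz":0,"ax":0,"ay":0,"az":0,"gripper":0.6}]'
python3 -c "
from h import *
st()"
```

```text
t: 21.4
tcp_pos: [0.4644, 0.0678, 0.1026]
ee_rot: [-2.372, 1.563, -2.804]
wrist_force: [0.6, -0.1, 0.1]
gripper_width: 0.598
t: 22.4
tcp_pos: [0.4658, 0.0679, 0.1042]
ee_rot: [-2.066, 1.567, 2.296]
wrist_force: [0.1, 0.2, 1.0]
gripper_width: 0.599
t: 23.4
tcp_pos: [0.4652, 0.0679, 0.1027]
ee_rot: [-1.708, 1.567, 1.353]
wrist_force: [-0.2, -0.4, -0.2]
gripper_width: 0.6
t23.4 tcp [465.2  67.9 102.7] jaw -94.7 down [ 0.001  0.004 -1.   ] F [-0.2 -0.4 -0.2] M [ 0.04 -0.    0.03] g 0.600 q7 -1.94
```

```bash
python3 -m crank '[{"dx":1,"dy":0,"dz":-30,"ax":0,"ay":0,"az":0.02,"gripper":0.6},{"dx":0,"dy":0,"dz":-30,"ax":0,"ay":0,"az":0,"gripper":0.6},{"dx":0,"dy":0,"dz":-16,"ax":0,"ay":0,"az":0,"gripper":0.6},{"dx":0,"dy":0,"dz":-4,"ax":0,"ay":0,"az":0,"gripper":0.6},{"dx":0,"dy":0,"dz":0,"ax":0,"ay":0,"az":0,"gripper":0},{"dx":0,"dy":0,"dz":0,"ax":0,"ay":0,"az":0,"gripper":0},{"dx":0,"dy":0,"dz":0,"ax":0,"ay":0,"az":0,"gripper":0},{"dx":0,"dy":0,"dz":0,"ax":0,"ay":0,"az":0,"gripper":0}]' 45
python3 -c "
from h import *
st()"
python3 -m crank '[{"dx":0,"dy":0,"dz":20,"ax":0,"ay":0,"az":0,"gripper":0},{"dx":0,"dy":0,"dz":30,"ax":0,"ay":0,"az":0,"gripper":0},{"dx":0,"dy":0,"dz":30,"ax":0,"ay":0,"az":0,"gripper":0},{"dx":5,"dy":0,"dz":30,"ax":0,"ay":0,"az":0.17,"gripper":0},{"dx":15,"dy":-10,"dz":0,"ax":0,"ay":0,"az":0.17,"gripper":0},{"dx":15,"dy":-10,"dz":0,"ax":0,"ay":0,"az":0.17,"gripper":0},{"dx":15,"dy":-10,"dz":0,"ax":0,"ay":0,"az":0.17,"gripper":0},{"dx":15,"dy":-10,"dz":0,"ax":0,"ay":0,"az":0.17,"gripper":0}]'
python3 -m crank '[{"dx":15,"dy":-5,"dz":0,"ax":0,"ay":0,"az":0.17,"gripper":0},{"dx":0,"dy":-3,"dz":0,"ax":0,"ay":0,"az":0.17,"gripper":0},{"dx":0,"dy":0,"dz":0,"ax":0,"ay":0,"az":0.17,"gripper":0},{"dx":0,"dy":0,"dz":0,"ax":0,"ay":0,"az":0.17,"gripper":0},{"dx":0,"dy":0,"dz":0,"ax":0,"ay":0,"az":0.02,"gripper":0},{"dx":0,"dy":0,"dz":0,"ax":0,"ay":0,"az":0,"gripper":0},{"dx":0,"dy":0,"dz":0,"ax":0,"ay":0,"az":0,"gripper":0},{"dx":0,"dy":0,"dz":0,"ax":0,"ay":0,"az":0,"gripper":0}]'
python3 -c "
from h import *
st()"
```

```text
t: 24.4
tcp_pos: [0.4688, 0.0683, 0.0235]
ee_rot: [-2.468, 1.563, 0.631]
wrist_force: [1.1, 0.1, -2.4]
gripper_width: 0.274
t24.4 tcp [468.8  68.3  23.5] jaw -92.5 down [ 0.006  0.005 -1.   ] F [ 1.1  0.1 -2.4] M [ 0.03  0.02 -0.02] g 0.274 q7 -1.97
t: 25.4
tcp_pos: [0.5327, 0.0277, 0.1372]
ee_rot: [-2.691, 1.567, 1.287]
wrist_force: [-0.4, 0.0, -2.2]
gripper_width: 0.271
t: 26.4
tcp_pos: [0.5475, 0.0179, 0.1357]
ee_rot: [-2.195, 1.565, 2.497]
wrist_force: [1.1, -0.5, -2.1]
gripper_width: 0.27
t26.4 tcp [547.5  17.9 135.7] jaw -1.2 down [-0.005  0.004 -1.   ] F [ 1.1 -0.5 -2.1] M [-0.01 -0.11  0.01] g 0.270 q7 -0.26
```

I'll check the bore's position in the hand before inserting.

```bash
python3 -m crank '[{"dx":0,"dy":5,"dz":0,"ax":-0.004,"ay":-0.005,"az":-0.055,"gripper":0},{"dx":0,"dy":0,"dz":-30,"ax":0,"ay":0,"az":0,"gripper":0},{"dx":0,"dy":0,"dz":-10,"ax":0,"ay":0,"az":0,"gripper":0},{"dx":0,"dy":0,"dz":0,"ax":0,"ay":0,"az":0,"gripper":0},{"dx":0,"dy":0,"dz":0,"ax":0,"ay":0,"az":0,"gripper":0},{"dx":0,"dy":0,"dz":0,"ax":0,"ay":0,"az":0,"gripper":0},{"dx":0,"dy":0,"dz":0,"ax":0,"ay":0,"az":0,"gripper":0},{"dx":0,"dy":0,"dz":0,"ax":0,"ay":0,"az":0,"gripper":0}]'
python3 - <<'E'
from h import *
st(); c=snap('wrist'); s=sensors.state()['tcp_pos']
z=s[2]+.0129
u=proj(c,[s[0],s[1],z]); print('tcp at bar-top',u, 'tail end pred',proj(c,[s[0],s[1]+.07,z]))
cv2.imwrite('pics/w4.png',cv2.resize(c['frame'][60:300,130:450],None,fx=2.5,fy=2.5,interpolation=cv2.INTER_CUBIC))
E
```

```text
t: 27.4
tcp_pos: [0.5495, 0.0231, 0.0982]
ee_rot: [1.515, 1.566, -0.137]
wrist_force: [-0.8, -0.4, -1.7]
gripper_width: 0.268
t27.4 tcp [549.5  23.1  98.2] jaw -4.6 down [ 0.005 -0.001 -1.   ] F [-0.8 -0.4 -1.7] M [ 0.03 -0.06  0.02] g 0.268 q7 -0.36
tcp at bar-top [279.71336845 280.31130752] tail end pred [265.73164225 125.5732761 ]
```

View pics/w4.png

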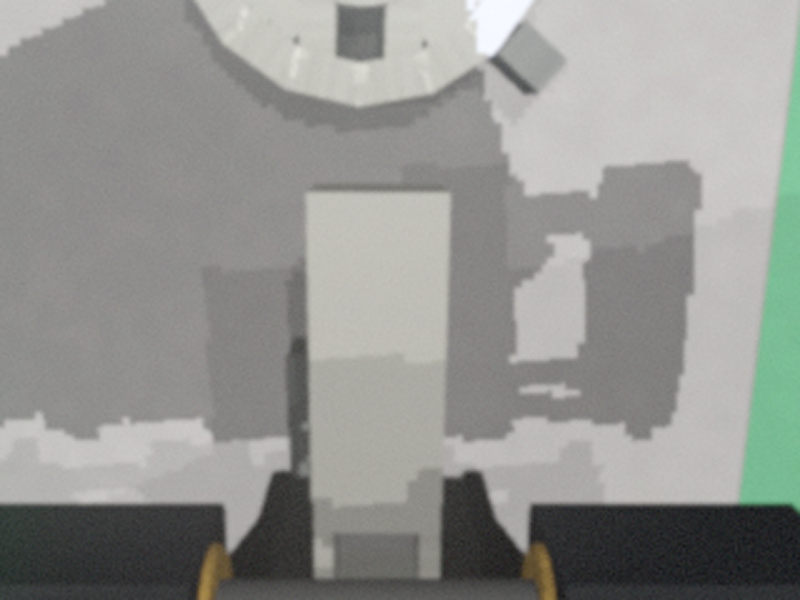

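```bash
python3 - <<'E'
from h import *
c=load('wrist'); s=sensors.state()['tcp_pos']
for z in (.109,.111,.113):
    a=onz(c,130+378/2.5,60+191/2.5,z);b=onz(c,130+376/2.5,60+535/2.5,z)
    print(z,'bore rel tcp (tail)',(a[1]-.07-s[1])*1000,'(bore edge)',(b[1]-.008-s[1])*1000,'x',(b[0]-s[0])*1000)
print('bore edges L R',onz(c,130+334/2.5,60+550/2.5,.111),onz(c,130+419/2.5,60+550/2.5,.111))
print('near hole (y-) at ring',onz(c,130+360/2.5,60+30/2.5,.032))
E
```

```text
0.109 bore rel tcp (tail) -4.991969432024346 (bore edge) -5.8601611033857814 x 0.5040125209462287
0.111 bore rel tcp (tail) -4.840219633366852 (bore edge) -4.872941644118285 x 0.5738391821328293
0.113 bore rel tcp (tail) -4.688469834709358 (bore edge) -3.8857221848508026 x 0.6436658433193188
bore edges L R [0.54209594 0.02391512 0.111     ] [0.55780847 0.02259731 0.111     ]
near hole (y-) at ring [0.55430874 0.12052421 0.032     ]
```

Both cues agree: the bore is about 4.8 mm toward -y of the TCP. I'll set TCP to about (547.4, 24.7) and lower in stages, watching the force.

```bash
python3 -m crank '[{"dx":-2,"dy":1.5,"dz":-10,"ax":0,"ay":0.005,"az":0,"gripper":0},{"dx":0,"dy":0,"dz":-8,"ax":0,"ay":0,"az":0,"gripper":0},{"dx":0,"dy":0,"dz":-2,"ax":0,"ay":0,"az":0,"gripper":0},{"dx":0,"dy":0,"dz":0,"ax":0,"ay":0,"az":0,"gripper":0},{"dx":0,"dy":0,"dz":0,"ax":0,"ay":0,"az":0,"gripper":0},{"dx":0,"dy":0,"dz":0,"ax":0,"ay":0,"az":0,"gripper":0},{"dx":0,"dy":0,"dz":0,"ax":0,"ay":0,"az":0,"gripper":0},{"dx":0,"dy":0,"dz":0,"ax":0,"ay":0,"az":0,"gripper":0}]'
python3 -c "
from h import *
st()"
```

```text
t: 28.45
tcp_pos: [0.5473, 0.0248, 0.0767]
ee_rot: [-0.544, 1.57, -2.195]
wrist_force: [-1.0, -0.1, -1.4]
gripper_width: 0.27
t28.4 tcp [547.3  24.8  76.7] jaw -4.6 down [-0.    -0.001 -1.   ] F [-1.  -0.1 -1.4] M [ 0.01 -0.06 -0.1 ] g 0.270 q7 -0.37
```

```bash
python3 -m crank '[{"dx":0,"dy":0,"dz":-3,"ax":0,"ay":0,"az":0,"gripper":0},{"dx":0,"dy":0,"dz":-3,"ax":0,"ay":0,"az":0,"gripper":0},{"dx":0,"dy":0,"dz":-3,"ax":0,"ay":0,"az":0,"gripper":0},{"dx":0,"dy":0,"dz":-2,"ax":0,"ay":0,"az":0,"gripper":0},{"dx":0,"dy":0,"dz":0,"ax":0,"ay":0,"az":0,"gripper":0},{"dx":0,"dy":0,"dz":0,"ax":0,"ay":0,"az":0,"gripper":0},{"dx":0,"dy":0,"dz":0,"ax":0,"ay":0,"az":0,"gripper":0},{"dx":0,"dy":0,"dz":0,"ax":0,"ay":0,"az":0,"gripper":0}]'
python3 -c "
from h import *
st()"
```

```text
t: 29.45
tcp_pos: [0.5473, 0.0248, 0.0649]
ee_rot: [-0.609, 1.57, -2.261]
wrist_force: [-0.5, -0.9, -1.9]
gripper_width: 0.265
t29.4 tcp [547.3  24.8  64.9] jaw -4.6 down [-0.    -0.001 -1.   ] F [-0.5 -0.9 -1.9] M [ 0.02 -0.07 -0.05] g 0.265 q7 -0.38
```

```bash
python3 -m crank '[{"dx":0,"dy":0,"dz":-5,"ax":0,"ay":0,"az":0,"gripper":0},{"dx":0,"dy":0,"dz":-5,"ax":0,"ay":0,"az":0,"gripper":0},{"dx":0,"dy":0,"dz":-5,"ax":0,"ay":0,"az":0,"gripper":0},{"dx":0,"dy":0,"dz":-4,"ax":0,"ay":0,"az":0,"gripper":0},{"dx":0,"dy":0,"dz":0,"ax":0,"ay":0,"az":0,"gripper":0},{"dx":0,"dy":0,"dz":0,"ax":0,"ay":0,"az":0,"gripper":0},{"dx":0,"dy":0,"dz":0,"ax":0,"ay":0,"az":0,"gripper":0},{"dx":0,"dy":0,"dz":0,"ax":0,"ay":0,"az":0,"gripper":0}]'
python3 -c "
from h import *
st()"
python3 -m crank '[{"dx":0,"dy":0,"dz":-4,"ax":0,"ay":0,"az":0,"gripper":0},{"dx":0,"dy":0,"dz":-2,"ax":0,"ay":0,"az":0,"gripper":0},{"dx":0,"dy":0,"dz":-1,"ax":0,"ay":0,"az":0,"gripper":0},{"dx":0,"dy":0,"dz":0,"ax":0,"ay":0,"az":0,"gripper":0},{"dx":0,"dy":0,"dz":0,"ax":0,"ay":0,"az":0,"gripper":0},{"dx":0,"dy":0,"dz":0,"ax":0,"ay":0,"az":0,"gripper":0},{"dx":0,"dy":0,"dz":0,"ax":0,"ay":0,"az":0,"gripper":0},{"dx":0,"dy":0,"dz":0,"ax":0,"ay":0,"az":0,"gripper":0}]'
python3 -c "
from h import *
st()"
```

```text
t: 30.45
tcp_pos: [0.5473, 0.0247, 0.0444]
ee_rot: [-0.711, 1.57, -2.363]
wrist_force: [-0.1, -0.1, -1.8]
gripper_width: 0.269
t30.4 tcp [547.3  24.7  44.4] jaw -4.6 down [-0.001 -0.001 -1.   ] F [-0.1 -0.1 -1.8] M [ 0.03 -0.1   0.05] g 0.269 q7 -0.40
t: 31.45
tcp_pos: [0.5474, 0.0247, 0.0374]
ee_rot: [-0.226, 1.57, -1.877]
wrist_force: [-1.0, -0.0, -0.5]
gripper_width: 0.274
t31.4 tcp [547.4  24.7  37.4] jaw -4.6 down [-0.    -0.001 -1.   ] F [-1.  -0.  -0.5] M [-0.05  0.1   0.01] g 0.274 q7 -0.40
```

Seated, with the weight taken at the original height. I'll release, rise and compute the spanner bar position from the top view.

```bash
python3 -m crank '[{"dx":0,"dy":0,"dz":0,"ax":0,"ay":0,"az":0,"gripper":0.6},{"dx":0,"dy":0,"dz":0,"ax":0,"ay":0,"az":0,"gripper":0.6},{"dx":0,"dy":0,"dz":0,"ax":0,"ay":0,"az":0,"gripper":0.6},{"dx":0,"dy":0,"dz":20,"ax":0,"ay":0,"az":0,"gripper":0.6},{"dx":0,"dy":0,"dz":45,"ax":0,"ay":0,"az":0,"gripper":0.8},{"dx":0,"dy":0,"dz":50,"ax":0,"ay":0,"az":0,"gripper":0.8},{"dx":0,"dy":0,"dz":50,"ax":0,"ay":0,"az":0,"gripper":0.8},{"dx":0,"dy":-20,"dz":50,"ax":0,"ay":0,"az":0,"gripper":0.8}]'
python3 - <<'E'
from h import *
st(); c=snap('top')
cv2.imwrite('pics/crop4.png',cv2.resize(c['frame'][150:270,190:365],None,fx=4.5,fy=4.5,interpolation=cv2.INTER_CUBIC))
f=lambda x,y,z:(onz(c,(x+.5)/6+385-.5,(y+.5)/6+185-.5,z)*1000).round(1)
print('bar top ends',f(250,230,.172),f(556,242,.172),'ctr',f(399,238,.172))
print('tips',f(272,320,.164),f(490,330,.164),'posts',f(283,120,.164),f(500,125,.164))
print('base',f(85,88,.0),f(82,402,.0),f(455,413,.0),f(455,100,.0))
E
```

```text
t: 32.45
tcp_pos: [0.5451, 0.0071, 0.2617]
ee_rot: [-1.959, 1.569, 2.678]
wrist_force: [0.9, -0.1, 0.3]
gripper_width: 0.797
t32.5 tcp [545.1   7.1 261.7] jaw -4.3 down [-0.002  0.001 -1.   ] F [ 0.9 -0.1  0.3] M [-0.11 -0.18 -0.02] g 0.797 q7 -0.24
bar top ends [ 498.  -298.4  172. ] [ 494.8 -405.2  172. ] ctr [ 495.7 -350.4  172. ]
tips [ 467.  -307.4  164. ] [ 464.2 -383.8  164. ] posts [ 538.4 -313.7  164. ] [ 537.3 -390.6  164. ]
base [ 574.9 -282.4    0. ] [ 445.2 -278.     0. ] [ 442.3 -429.3    0. ] [ 571.3 -434.8    0. ]
```

```bash
python3 -m crank '[{"dx":-8,"dy":-55,"dz":0,"ax":0,"ay":0,"az":0.02,"gripper":0.8},{"dx":-8,"dy":-55,"dz":0,"ax":0,"ay":0,"az":0.02,"gripper":0.8},{"dx":-8,"dy":-55,"dz":0,"ax":0,"ay":0,"az":0,"gripper":0.8},{"dx":-8,"dy":-55,"dz":0,"ax":0,"ay":0,"az":0,"gripper":0.8},{"dx":-8,"dy":-55,"dz":0,"ax":0,"ay":0,"az":0,"gripper":0.8},{"dx":-8,"dy":-50,"dz":0,"ax":0,"ay":0,"az":0,"gripper":0.8},{"dx":0,"dy":-20,"dz":0,"ax":0,"ay":0,"az":0,"gripper":0.8},{"dx":0,"dy":0,"dz":0,"ax":0,"ay":0,"az":0,"gripper":0.8}]'
python3 - <<'E'
from h import *
st(); c=snap('wrist','w5'); print('bar ctr pred',proj(c,[.496,-.351,.172]))
E
```

```text
t: 33.5
tcp_pos: [0.4979, -0.3492, 0.2827]
ee_rot: [1.391, 1.547, -0.213]
wrist_force: [1.3, 0.5, -0.5]
gripper_width: 0.804
t33.5 tcp [ 497.9 -349.2  282.7] jaw -1.9 down [ 0.023 -0.005 -1.   ] F [ 1.3  0.5 -0.5] M [ 0.   -0.1   0.01] g 0.804 q7 0.45
bar ctr pred [274.4051188  209.78922082]
```

View pics/w5.png

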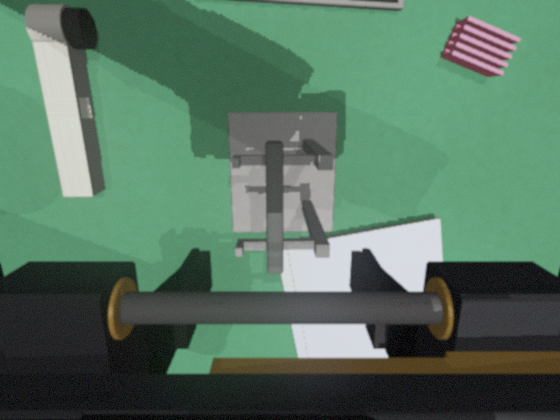

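View pics/crop4.png

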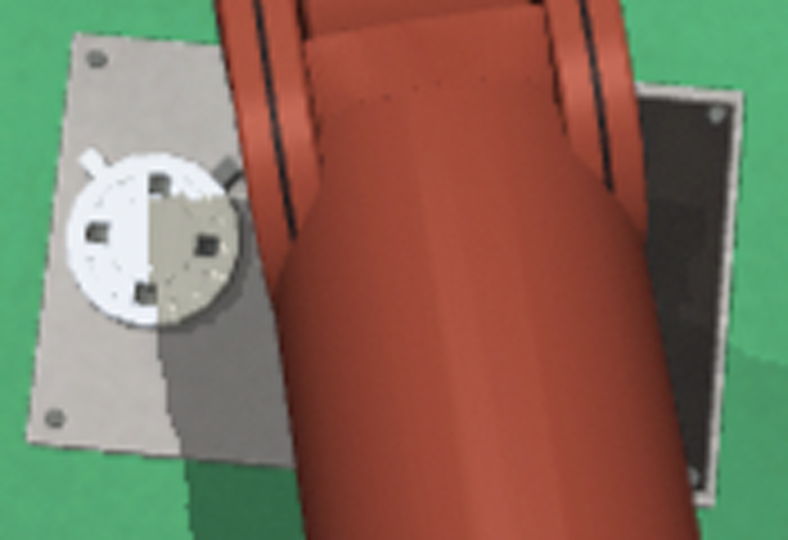

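The wrist view shows the bar from (274,142) to (275,271), with the hook tips on the left (-x) at (237,161) and (240,250). The x prediction is confirmed. Computing the rest.

```bash
python3 - <<'E'
from h import *
c=load('wrist'); f=lambda u,v,z:(onz(c,u,v,z)*1000).round(1)
g=cv2.cvtColor(c['frame'],cv2.COLOR_BGR2GRAY).astype(int)
print(g[130:150:1,274].tolist()); print(g[262:284,275].tolist())
for v in (180,215): print(v,g[v,255:295].tolist())
print('bar ends',f(274,142,.172),f(275,271,.172)); 
print('tips',f(237,159,.164),f(239,248,.164),'posts',f(326,159,.164),f(323,248,.164))
E
```

```text
[102, 105, 102, 103, 102, 105, 105, 105, 105, 104, 85, 66, 60, 64, 68, 76, 73, 75, 76, 77]
[117, 115, 117, 115, 118, 124, 126, 127, 125, 124, 126, 120, 128, 132, 131, 132, 127, 132, 133, 134, 143, 143]
180 [158, 155, 160, 158, 158, 157, 157, 157, 157, 149, 124, 97, 74, 75, 77, 77, 74, 76, 79, 81, 77, 79, 73, 77, 79, 77, 79, 90, 118, 141, 149, 147, 148, 148, 150, 149, 148, 149, 152, 149]
215 [157, 158, 155, 160, 159, 159, 158, 157, 158, 156, 143, 116, 103, 109, 115, 118, 118, 121, 117, 121, 123, 116, 119, 119, 122, 114, 113, 115, 140, 166, 175, 175, 175, 177, 174, 176, 174, 175, 171, 168]
bar ends [ 497.8 -297.6  172. ] [ 494.4 -404.7  172. ]
tips [ 468.1 -310.5  164. ] [ 464.6 -385.9  164. ] posts [ 538.4 -313.1  164. ] [ 536.1 -389.   164. ]
```

```bash
python3 -m crank '[{"dx":-1,"dy":-1,"dz":-35,"ax":0.005,"ay":0.023,"az":0,"gripper":0.7},{"dx":-1,"dy":-1,"dz":-45,"ax":0,"ay":0,"az":0,"gripper":0.6},{"dx":0,"dy":0,"dz":-10,"ax":0,"ay":0,"az":0,"gripper":0.5},{"dx":0,"dy":0,"dz":0,"ax":0,"ay":0,"az":0,"gripper":0.5},{"dx":0,"dy":0,"dz":0,"ax":0,"ay":0,"az":0,"gripper":0.5},{"dx":0,"dy":0,"dz":0,"ax":0,"ay":0,"az":0,"gripper":0.5},{"dx":0,"dy":0,"dz":0,"ax":0,"ay":0,"az":0,"gripper":0.5},{"dx":0,"dy":0,"dz":0,"ax":0,"ay":0,"az":0,"gripper":0.5}]'
python3 -c "
from h import *
st()"
```

```text
t: 34.55
tcp_pos: [0.5029, -0.3418, 0.2]
ee_rot: [1.286, 1.559, -0.305]
wrist_force: [0.8, -0.3, -1.0]
gripper_width: 0.501
t34.5 tcp [ 502.9 -341.8  200. ] jaw -1.2 down [ 0.011 -0.003 -1.   ] F [ 0.8 -0.3 -1. ] M [ 0.02 -0.09 -0.  ] g 0.501 q7 0.42
```

```bash
python3 -m crank '[{"dx":-7,"dy":-10,"dz":0,"ax":0.003,"ay":0.011,"az":-0.01,"gripper":0.5},{"dx":0,"dy":0,"dz":-15,"ax":0,"ay":0,"az":0,"gripper":0.5},{"dx":0,"dy":0,"dz":-15,"ax":0,"ay":0,"az":0,"gripper":0.5},{"dx":0,"dy":0,"dz":-15,"ax":0,"ay":0,"az":0,"gripper":0.5},{"dx":0,"dy":0,"dz":-9,"ax":0,"ay":0,"az":0,"gripper":0.5},{"dx":0,"dy":0,"dz":0,"ax":0,"ay":0,"az":0,"gripper":0.5},{"dx":0,"dy":0,"dz":0,"ax":0,"ay":0,"az":0,"gripper":0.5},{"dx":0,"dy":0,"dz":0,"ax":0,"ay":0,"az":0,"gripper":0.5}]'
python3 -c "
from h import *
st()"
```

```text
t: 35.55
tcp_pos: [0.4946, -0.3523, 0.1411]
ee_rot: [-1.903, 1.568, 2.778]
wrist_force: [-0.2, 0.1, -0.2]
gripper_width: 0.498
t35.5 tcp [ 494.6 -352.3  141.1] jaw -1.8 down [-0.003  0.001 -1.   ] F [-0.2  0.1 -0.2] M [ 0.04 -0.12  0.03] g 0.498 q7 0.42
```

```bash
python3 -m crank '[{"dx":1.4,"dy":0,"dz":0,"ax":0,"ay":0,"az":0,"gripper":0.5},{"dx":0,"dy":0,"dz":0,"ax":0,"ay":0,"az":0,"gripper":0.3},{"dx":0,"dy":0,"dz":0,"ax":0,"ay":0,"az":0,"gripper":0},{"dx":0,"dy":0,"dz":0,"ax":0,"ay":0,"az":0,"gripper":0},{"dx":0,"dy":0,"dz":0,"ax":0,"ay":0,"az":0,"gripper":0},{"dx":0,"dy":0,"dz":0,"ax":0,"ay":0,"az":0,"gripper":0},{"dx":0,"dy":0,"dz":0,"ax":0,"ay":0,"az":0,"gripper":0},{"dx":0,"dy":0,"dz":0,"ax":0,"ay":0,"az":0,"gripper":0}]' 55
python3 -c "
from h import *
st()"
```

```text
t: 36.55
tcp_pos: [0.4966, -0.3526, 0.1422]
ee_rot: [-1.437, 1.57, -3.04]
wrist_force: [-0.2, 0.3, -0.1]
gripper_width: 0.157
t36.5 tcp [ 496.6 -352.6  142.2] jaw -1.8 down [-0.001 -0.    -1.   ] F [-0.2  0.3 -0.1] M [-0.02 -0.07  0.  ] g 0.157 q7 0.42
```

Gripped: the width reads 13.7 mm. Raise over the tips, draw off to -x, and look at the load.

```bash
python3 -m crank '[{"dx":0,"dy":0,"dz":8,"ax":0,"ay":0,"az":0,"gripper":0},{"dx":0,"dy":0,"dz":12,"ax":0,"ay":0,"az":0,"gripper":0},{"dx":0,"dy":0,"dz":10,"ax":0,"ay":0,"az":0,"gripper":0},{"dx":0,"dy":0,"dz":2,"ax":0,"ay":0,"az":0,"gripper":0},{"dx":-15,"dy":0,"dz":0,"ax":0,"ay":0,"az":0,"gripper":0},{"dx":-20,"dy":0,"dz":0,"ax":0,"ay":0,"az":0,"gripper":0},{"dx":-20,"dy":0,"dz":0,"ax":0,"ay":0,"az":0,"gripper":0},{"dx":-15,"dy":0,"dz":0,"ax":0,"ay":0,"az":0,"gripper":0}]'
python3 -c "
from h import *
st()"
```

```text
t: 37.55
tcp_pos: [0.4217, -0.3518, 0.1751]
ee_rot: [-1.941, 1.567, 2.74]
wrist_force: [-0.6, -0.1, -2.8]
gripper_width: 0.151
t37.5 tcp [ 421.7 -351.8  175.1] jaw -1.8 down [-0.003  0.001 -1.   ] F [-0.6 -0.1 -2.8] M [-0.04 -0.13  0.01] g 0.151 q7 0.53
```

```bash
python3 -m crank '[{"dx":0,"dy":0,"dz":35,"ax":0,"ay":0,"az":0,"gripper":0},{"dx":0,"dy":30,"dz":20,"ax":0,"ay":0,"az":0,"gripper":0},{"dx":10,"dy":50,"dz":0,"ax":0,"ay":0,"az":0,"gripper":0},{"dx":15,"dy":50,"dz":0,"ax":0,"ay":0,"az":0,"gripper":0},{"dx":15,"dy":50,"dz":0,"ax":0,"ay":0,"az":-0.02,"gripper":0},{"dx":15,"dy":50,"dz":0,"ax":0,"ay":0,"az":-0.02,"gripper":0},{"dx":15,"dy":50,"dz":0,"ax":0,"ay":0,"az":-0.02,"gripper":0},{"dx":15,"dy":50,"dz":0,"ax":0,"ay":0,"az":-0.02,"gripper":0}]'
python3 -m crank '[{"dx":15,"dy":50,"dz":0,"ax":0,"ay":0,"az":0,"gripper":0},{"dx":15,"dy":50,"dz":0,"ax":0,"ay":0,"az":0,"gripper":0},{"dx":10,"dy":40,"dz":0,"ax":0,"ay":0,"az":0,"gripper":0},{"dx":5,"dy":15,"dz":0,"ax":0,"ay":0,"az":0,"gripper":0},{"dx":0,"dy":0,"dz":0,"ax":0,"ay":0,"az":0,"gripper":0},{"dx":0,"dy":0,"dz":0,"ax":0,"ay":0,"az":0,"gripper":0},{"dx":0,"dy":0,"dz":0,"ax":0,"ay":0,"az":0,"gripper":0},{"dx":0,"dy":0,"dz":0,"ax":0,"ay":0,"az":0,"gripper":0}]'
python3 -c "
from h import *
st()"
```

```text
t: 38.55
tcp_pos: [0.4993, -0.0182, 0.2308]
ee_rot: [-1.083, 1.566, -2.782]
wrist_force: [1.7, -0.2, -3.2]
gripper_width: 0.154
t: 39.55
tcp_pos: [0.5428, 0.1387, 0.23]
ee_rot: [-0.574, 1.564, -2.273]
wrist_force: [-0.5, 0.3, -2.7]
gripper_width: 0.154
t39.5 tcp [542.8 138.7 230. ] jaw -7.4 down [-0.004 -0.005 -1.   ] F [-0.5  0.3 -2.7] M [ 0.02 -0.11 -0.01] g 0.154 q7 -0.59
```

```bash
python3 -m crank '[{"dx":14,"dy":11,"dz":-20,"ax":0.005,"ay":-0.004,"az":0.024,"gripper":0},{"dx":0,"dy":0,"dz":-25,"ax":0,"ay":0,"az":0,"gripper":0},{"dx":0,"dy":0,"dz":-25,"ax":0,"ay":0,"az":0,"gripper":0},{"dx":0,"dy":0,"dz":-13,"ax":0,"ay":0,"az":0,"gripper":0},{"dx":0,"dy":0,"dz":0,"ax":0,"ay":0,"az":0,"gripper":0},{"dx":0,"dy":0,"dz":0,"ax":0,"ay":0,"az":0,"gripper":0},{"dx":0,"dy":0,"dz":0,"ax":0,"ay":0,"az":0,"gripper":0},{"dx":0,"dy":0,"dz":0,"ax":0,"ay":0,"az":0,"gripper":0}]'
python3 -c "
from h import *
st()"
```

```text
t: 40.55
tcp_pos: [0.5596, 0.1465, 0.1485]
ee_rot: [1.479, 1.565, -0.202]
wrist_force: [0.1, -0.2, -2.6]
gripper_width: 0.154
t40.5 tcp [559.6 146.5 148.5] jaw -6.3 down [ 0.006 -0.001 -1.   ] F [ 0.1 -0.2 -2.6] M [-0.02 -0.09  0.01] g 0.154 q7 -0.63
```

```bash
python3 -m crank '[{"dx":-2,"dy":3.5,"dz":-3,"ax":0.001,"ay":0.006,"az":0.005,"gripper":0},{"dx":0,"dy":0,"dz":-3,"ax":0,"ay":0,"az":0,"gripper":0},{"dx":0,"dy":0,"dz":-3,"ax":0,"ay":0,"az":0,"gripper":0},{"dx":0,"dy":0,"dz":0,"ax":0,"ay":0,"az":0,"gripper":0},{"dx":0,"dy":0,"dz":0,"ax":0,"ay":0,"az":0,"gripper":0},{"dx":0,"dy":0,"dz":0,"ax":0,"ay":0,"az":0,"gripper":0},{"dx":0,"dy":0,"dz":0,"ax":0,"ay":0,"az":0,"gripper":0},{"dx":0,"dy":0,"dz":0,"ax":0,"ay":0,"az":0,"gripper":0}]'
python3 - <<'E'
from h import *
st(); a=snap('wrist'); b=snap('side')
A=cv2.resize(a['frame'][:300,100:500],(400,300)); 
B=b['frame'][200:320,180:260]
im=np.zeros((600,800,3),np.uint8)
im[:300,:400]=A; B=cv2.resize(B,(400,600),interpolation=cv2.INTER_CUBIC); im[:,400:]=B
t=snap('top')['frame'][175:230,195:320]; im[300:476,:400]=cv2.resize(t,(400,176),interpolation=cv2.INTER_CUBIC)
cv2.imwrite('pics/comp1.png',im)
E
```

```text
t: 41.55
tcp_pos: [0.5576, 0.1504, 0.1393]
ee_rot: [-1.181, 1.571, -2.857]
wrist_force: [0.5, -0.3, -2.5]
gripper_width: 0.157
t41.5 tcp [557.6 150.4 139.3] jaw -6.0 down [-0. -0. -1.] F [ 0.5 -0.3 -2.5] M [-0.01 -0.1  -0.02] g 0.157 q7 -0.64
```

View pics/comp1.png

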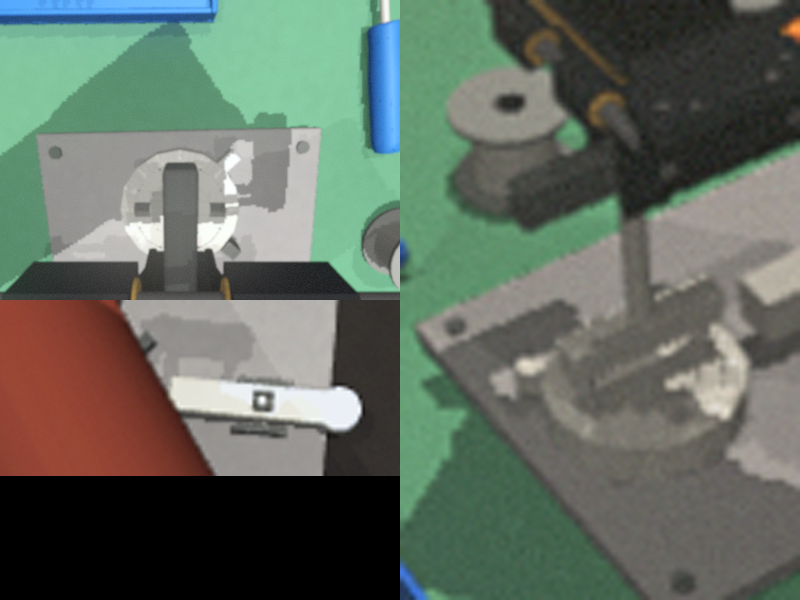

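The refitted arm is down with its pad over the bed and the pin standing in its bore. The spanner is over the ring, with the +-x holes symmetric about the bar. I'll check how well it is centred along the bar.

```bash
python3 - <<'E'
from h import *
c=load('wrist'); g=cv2.cvtColor(c['frame'],cv2.COLOR_BGR2GRAY).astype(int)
print(g[145:175,280].tolist())
for v in (161,164,167): print(v,onz(c,280,v,.169)*1000)
print('expect y',150.4+55*.9945)
E
```

```text
[151, 148, 138, 130, 150, 183, 200, 204, 202, 196, 197, 201, 204, 210, 203, 198, 181, 143, 93, 81, 79, 80, 84, 83, 88, 101, 106, 107, 108, 109]
161 [563.95765229 207.77596933 169.        ]
164 [563.83998323 206.66335081 169.        ]
167 [563.72175059 205.54540345 169.        ]
expect y 205.09750000000003
```

Centred within 1 mm. Inserting gently.

```bash
python3 -m crank '[{"dx":0,"dy":0,"dz":-3,"ax":0,"ay":0,"az":0,"gripper":0},{"dx":0,"dy":0,"dz":-3,"ax":0,"ay":0,"az":0,"gripper":0},{"dx":0,"dy":0,"dz":-2,"ax":0,"ay":0,"az":0,"gripper":0},{"dx":0,"dy":0,"dz":-2,"ax":0,"ay":0,"az":0,"gripper":0},{"dx":0,"dy":0,"dz":0,"ax":0,"ay":0,"az":0,"gripper":0},{"dx":0,"dy":0,"dz":0,"ax":0,"ay":0,"az":0,"gripper":0},{"dx":0,"dy":0,"dz":0,"ax":0,"ay":0,"az":0,"gripper":0},{"dx":0,"dy":0,"dz":0,"ax":0,"ay":0,"az":0,"gripper":0}]'
python3 -c "
from h import *
st()"
```

```text
t: 42.7
tcp_pos: [0.5576, 0.1504, 0.1285]
ee_rot: [-1.432, 1.57, -3.108]
wrist_force: [-0.1, -0.1, -1.8]
gripper_width: 0.156
t42.7 tcp [557.6 150.4 128.5] jaw -6.0 down [-0. -0. -1.] F [-0.1 -0.1 -1.8] M [-0.03 -0.07 -0.  ] g 0.156 q7 -0.65
```

```bash
python3 -m crank '[{"dx":0,"dy":0,"dz":-3,"ax":0,"ay":0,"az":0,"gripper":0},{"dx":0,"dy":0,"dz":-3,"ax":0,"ay":0,"az":0,"gripper":0},{"dx":0,"dy":0,"dz":-1,"ax":0,"ay":0,"az":0,"gripper":0},{"dx":0,"dy":0,"dz":-1,"ax":0,"ay":0,"az":0,"gripper":0},{"dx":0,"dy":0,"dz":0,"ax":0,"ay":0,"az":0,"gripper":0},{"dx":0,"dy":0,"dz":0,"ax":0,"ay":0,"az":0,"gripper":0},{"dx":0,"dy":0,"dz":0,"ax":0,"ay":0,"az":0,"gripper":0},{"dx":0,"dy":0,"dz":0,"ax":0,"ay":0,"az":0,"gripper":0}]'
python3 -c "
from h import *
st()"
```

```text
t: 43.7
tcp_pos: [0.558, 0.1505, 0.1204]
ee_rot: [1.893, 1.57, 0.217]
wrist_force: [-0.6, 0.3, -1.8]
gripper_width: 0.16
t43.7 tcp [558.  150.5 120.4] jaw -6.0 down [ 0.001  0.    -1.   ] F [-0.6  0.3 -1.8] M [ 0.   -0.08 -0.02] g 0.160 q7 -0.65
```

Fully inserted (13.8 mm deep) with no side load. Turning clockwise.

```bash
python3 -m crank '[{"dx":-0.4,"dy":0,"dz":0,"ax":0,"ay":0,"az":-0.1,"gripper":0},{"dx":0,"dy":0,"dz":0,"ax":0,"ay":0,"az":-0.1,"gripper":0},{"dx":0,"dy":0,"dz":0,"ax":0,"ay":0,"az":-0.1,"gripper":0},{"dx":0,"dy":0,"dz":0,"ax":0,"ay":0,"az":-0.1,"gripper":0},{"dx":0,"dy":0,"dz":0,"ax":0,"ay":0,"az":-0.1,"gripper":0},{"dx":0,"dy":0,"dz":0,"ax":0,"ay":0,"az":-0.1,"gripper":0},{"dx":0,"dy":0,"dz":0,"ax":0,"ay":0,"az":0,"gripper":0},{"dx":0,"dy":0,"dz":0,"ax":0,"ay":0,"az":0,"gripper":0}]'
python3 -c "
from h import *
st()"
```

```text
t: 44.7
tcp_pos: [0.5572, 0.1506, 0.1204]
ee_rot: [1.28, 1.57, -1.01]
wrist_force: [-0.3, 0.2, -1.8]
gripper_width: 0.151
t44.7 tcp [557.2 150.6 120.4] jaw -41.2 down [ 0. -0. -1.] F [-0.3  0.2 -1.8] M [-0.05 -0.07 -0.  ] g 0.151 q7 -1.23
```

```bash
python3 -m crank '[{"dx":0,"dy":0,"dz":0,"ax":0,"ay":0,"az":-0.1,"gripper":0},{"dx":0,"dy":0,"dz":0,"ax":0,"ay":0,"az":-0.1,"gripper":0},{"dx":0,"dy":0,"dz":0,"ax":0,"ay":0,"az":-0.1,"gripper":0},{"dx":0,"dy":0,"dz":0,"ax":0,"ay":0,"az":-0.1,"gripper":0},{"dx":0,"dy":0,"dz":0,"ax":0,"ay":0,"az":-0.1,"gripper":0},{"dx":0,"dy":0,"dz":0,"ax":0,"ay":0,"az":-0.1,"gripper":0},{"dx":0,"dy":0,"dz":0,"ax":0,"ay":0,"az":0,"gripper":0},{"dx":0,"dy":0,"dz":0,"ax":0,"ay":0,"az":0,"gripper":0}]'
python3 -c "
from h import *
st()"
```

```text
t: 45.7
tcp_pos: [0.5572, 0.1506, 0.1204]
ee_rot: [0.956, 1.57, -1.935]
wrist_force: [0.2, -1.5, -1.6]
gripper_width: 0.157
t45.7 tcp [557.2 150.6 120.4] jaw -75.6 down [-0. -0. -1.] F [ 0.2 -1.5 -1.6] M [-0.11  0.02  0.07] g 0.157 q7 -1.80
```

```bash
python3 -m crank '[{"dx":0,"dy":0,"dz":0,"ax":0,"ay":0,"az":-0.03,"gripper":0},{"dx":0,"dy":0,"dz":0,"ax":0,"ay":0,"az":-0.03,"gripper":0},{"dx":0,"dy":0,"dz":0,"ax":0,"ay":0,"az":-0.03,"gripper":0},{"dx":0,"dy":0,"dz":0,"ax":0,"ay":0,"az":-0.02,"gripper":0},{"dx":0,"dy":0,"dz":0,"ax":0,"ay":0,"az":0,"gripper":0},{"dx":0,"dy":0,"dz":0,"ax":0,"ay":0,"az":0,"gripper":0},{"dx":0,"dy":0,"dz":0,"ax":0,"ay":0,"az":0,"gripper":0},{"dx":0,"dy":0,"dz":0,"ax":0,"ay":0,"az":0,"gripper":0}]'
python3 -c "
from h import *
st()"
```

```text
t: 46.7
tcp_pos: [0.5572, 0.1506, 0.1204]
ee_rot: [0.817, 1.57, -2.188]
wrist_force: [0.3, -0.4, -0.8]
gripper_width: 0.154
t46.7 tcp [557.2 150.6 120.4] jaw -82.2 down [-0. -0. -1.] F [ 0.3 -0.4 -0.8] M [-0.08  0.04  0.09] g 0.154 q7 -1.91
```

```bash
python3 -m crank '[{"dx":0,"dy":0,"dz":0,"ax":0,"ay":0,"az":-0.03,"gripper":0},{"dx":0,"dy":0,"dz":0,"ax":0,"ay":0,"az":-0.03,"gripper":0},{"dx":0,"dy":0,"dz":0,"ax":0,"ay":0,"az":-0.02,"gripper":0},{"dx":0,"dy":0,"dz":0,"ax":0,"ay":0,"az":0,"gripper":0},{"dx":0,"dy":0,"dz":0,"ax":0,"ay":0,"az":0,"gripper":0},{"dx":0,"dy":0,"dz":0,"ax":0,"ay":0,"az":0,"gripper":0},{"dx":0,"dy":0,"dz":0,"ax":0,"ay":0,"az":0,"gripper":0},{"dx":0,"dy":0,"dz":0,"ax":0,"ay":0,"az":0,"gripper":0}]'
python3 -c "
from h import *
st(); c=snap('side'); 
b=c['frame'][215:305,180:280]; cv2.imwrite('pics/ring.png',cv2.resize(b,None,fx=6,fy=6,interpolation=cv2.INTER_CUBIC))"
```

```text
t: 47.7
tcp_pos: [0.5572, 0.1509, 0.1204]
ee_rot: [1.703, 1.569, -1.383]
wrist_force: [0.9, -0.5, -1.1]
gripper_width: 0.158
t47.7 tcp [557.2 150.9 120.4] jaw -86.8 down [ 0.    -0.001 -1.   ] F [ 0.9 -0.5 -1.1] M [-0.19  0.01  1.31] g 0.158 q7 -1.99
```

View pics/ring.png

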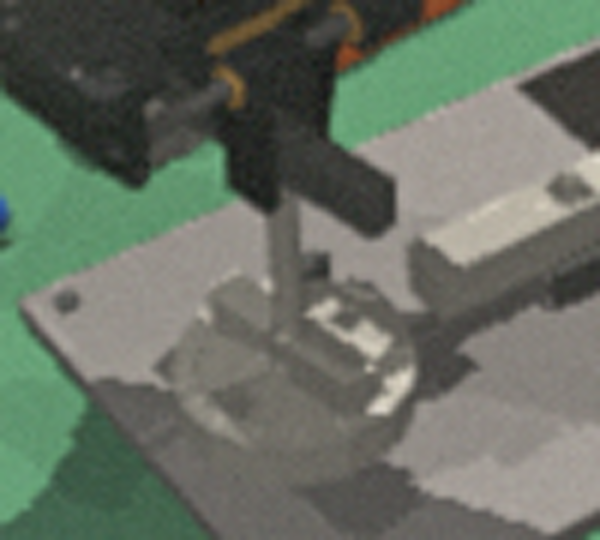

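The moment jumps to 1.31 Nm, so the lug is on the stop. Ease back within the prong clearance and check the moment.

```bash
python3 -m crank '[{"dx":0,"dy":0,"dz":0,"ax":0,"ay":0,"az":0.03,"gripper":0},{"dx":0,"dy":0,"dz":0,"ax":0,"ay":0,"az":0.03,"gripper":0},{"dx":0,"dy":0,"dz":0,"ax":0,"ay":0,"az":0,"gripper":0},{"dx":0,"dy":0,"dz":0,"ax":0,"ay":0,"az":0,"gripper":0},{"dx":0,"dy":0,"dz":0,"ax":0,"ay":0,"az":0,"gripper":0},{"dx":0,"dy":0,"dz":0,"ax":0,"ay":0,"az":0,"gripper":0},{"dx":0,"dy":0,"dz":0,"ax":0,"ay":0,"az":0,"gripper":0},{"dx":0,"dy":0,"dz":0,"ax":0,"ay":0,"az":0,"gripper":0}]'
python3 -c "
from h import *
st()"
```

```text
t: 48.75
tcp_pos: [0.5572, 0.1506, 0.1204]
ee_rot: [1.298, 1.57, -1.727]
wrist_force: [-0.4, -0.2, -1.5]
gripper_width: 0.157
t48.8 tcp [557.2 150.6 120.4] jaw -83.3 down [-0.    -0.001 -1.   ] F [-0.4 -0.2 -1.5] M [-0.12  0.    0.39] g 0.157 q7 -1.93
```

```bash
python3 -m crank '[{"dx":0,"dy":0,"dz":0,"ax":0,"ay":0,"az":0.035,"gripper":0},{"dx":0,"dy":0,"dz":0,"ax":0,"ay":0,"az":0,"gripper":0},{"dx":0,"dy":0,"dz":0,"ax":0,"ay":0,"az":0,"gripper":0},{"dx":0,"dy":0,"dz":3,"ax":0,"ay":0,"az":0,"gripper":0},{"dx":0,"dy":0,"dz":5,"ax":0,"ay":0,"az":0,"gripper":0},{"dx":0,"dy":0,"dz":8,"ax":0,"ay":0,"az":0,"gripper":0},{"dx":0,"dy":0,"dz":15,"ax":0,"ay":0,"az":0,"gripper":0},{"dx":0,"dy":0,"dz":30,"ax":0,"ay":0,"az":0,"gripper":0}]'
python3 -c "
from h import *
st()"
```

```text
t: 49.75
tcp_pos: [0.5558, 0.1503, 0.1827]
ee_rot: [0.014, 1.567, -2.975]
wrist_force: [-0.7, 0.3, -2.3]
gripper_width: 0.156
t49.8 tcp [555.8 150.3 182.7] jaw -81.2 down [-0.004 -0.001 -1.   ] F [-0.7  0.3 -2.3] M [ 0.01 -0.03 -0.04] g 0.156 q7 -1.87
```

```bash
python3 -m crank '[{"dx":0,"dy":0,"dz":40,"ax":0,"ay":0,"az":0.1,"gripper":0},{"dx":-10,"dy":-10,"dz":10,"ax":0,"ay":0,"az":0.17,"gripper":0},{"dx":-20,"dy":-40,"dz":0,"ax":0,"ay":0,"az":0.17,"gripper":0},{"dx":-20,"dy":-50,"dz":0,"ax":0,"ay":0,"az":0.17,"gripper":0},{"dx":-20,"dy":-50,"dz":0,"ax":0,"ay":0,"az":0.17,"gripper":0},{"dx":-20,"dy":-50,"dz":0,"ax":0,"ay":0,"az":0.17,"gripper":0},{"dx":-20,"dy":-50,"dz":0,"ax":0,"ay":0,"az":0.17,"gripper":0},{"dx":-15,"dy":-50,"dz":0,"ax":0,"ay":0,"az":0.17,"gripper":0}]'
python3 - <<'E'
from h import *
st(); c=snap('top'); print(proj(c,[.557,.150,.032]))
cv2.imwrite('pics/topr.png',c['frame'])
E
python3 -m crank '[{"dx":-5,"dy":-50,"dz":0,"ax":0,"ay":0,"az":0.1,"gripper":0},{"dx":0,"dy":-50,"dz":0,"ax":0,"ay":0,"az":0,"gripper":0},{"dx":0,"dy":-40,"dz":0,"ax":0,"ay":0,"az":0,"gripper":0},{"dx":0,"dy":-20,"dz":0,"ax":0,"ay":0,"az":0,"gripper":0},{"dx":0,"dy":0,"dz":0,"ax":0,"ay":0,"az":0,"gripper":0},{"dx":0,"dy":0,"dz":0,"ax":0,"ay":0,"az":0,"gripper":0},{"dx":0,"dy":0,"dz":0,"ax":0,"ay":0,"az":0,"gripper":0},{"dx":0,"dy":0,"dz":0,"ax":0,"ay":0,"az":0,"gripper":0}]'
python3 - <<'E'
from h import *
st()
c=snap('top'); f=c['frame']
# ring holes: dark blobs within 40mm of ring centre, and lug angle
import itertools
T=[]
for a in range(0,360,2):
    p=proj(c,[.557+.054*np.cos(np.radians(a)),.150+.054*np.sin(np.radians(a)),.026]); T.append(int(f[int(round(p[1])),int(round(p[0]))].min()))
print('rim scan r=54 (bright=lug)',[(2*i if i<90 else 2*i-360,v) for i,v in enumerate(T) if v>195 or v<100])
H=[]
for a in range(0,360,3):
    p=proj(c,[.557+.030*np.cos(np.radians(a)),.150+.030*np.sin(np.radians(a)),.030]); H.append(int(f[int(round(p[1])),int(round(p[0]))].min()))
print('holes',[(3*i,v) for i,v in enumerate(H) if v<110])
E
```

```text
t: 50.75
tcp_pos: [0.4379, -0.1319, 0.2467]
ee_rot: [2.079, 1.561, 0.359]
wrist_force: [1.6, -0.9, -3.0]
gripper_width: 0.155
t50.8 tcp [ 437.9 -131.9  246.7] jaw -8.5 down [ 0.009  0.003 -1.   ] F [ 1.6 -0.9 -3. ] M [-0.06 -0.12  0.05] g 0.155 q7 0.08
[223.43303552 202.92648765]
t: 51.8
tcp_pos: [0.4321, -0.3001, 0.2529]
ee_rot: [1.576, 1.556, -0.029]
wrist_force: [-0.0, -0.5, -2.9]
gripper_width: 0.152
t51.8 tcp [ 432.1 -300.1  252.9] jaw -2.0 down [ 0.014 -0.    -1.   ] F [-0.  -0.5 -2.9] M [ 0.   -0.13  0.05] g 0.152 q7 0.48
rim scan r=54 (bright=lug) [(-52, 51), (-50, 72), (-36, 232), (-34, 236), (-32, 236), (-30, 234), (-28, 225)]
holes [(12, 105), (15, 105), (18, 93), (93, 92), (96, 92), (99, 103), (102, 103), (183, 95), (186, 95), (189, 103), (276, 108), (285, 91), (288, 98), (291, 98)]
```

The lug is at -32 deg and the holes give about -79 deg, so the collar is at 1.27-1.30. Now back to the stand.

```bash
python3 -m crank '[{"dx":-10,"dy":-25,"dz":0,"ax":0,"ay":0.014,"az":0,"gripper":0},{"dx":0,"dy":-25,"dz":0,"ax":0,"ay":0,"az":0,"gripper":0},{"dx":0,"dy":0,"dz":-25,"ax":0,"ay":0,"az":0,"gripper":0},{"dx":0,"dy":0,"dz":-25,"ax":0,"ay":0,"az":0,"gripper":0},{"dx":0,"dy":0,"dz":-20,"ax":0,"ay":0,"az":0,"gripper":0},{"dx":0,"dy":0,"dz":0,"ax":0,"ay":0,"az":0,"gripper":0},{"dx":0,"dy":0,"dz":0,"ax":0,"ay":0,"az":0,"gripper":0},{"dx":0,"dy":0,"dz":0,"ax":0,"ay":0,"az":0,"gripper":0}]'
python3 -c "
from h import *
st()"
```

```text
t: 52.85
tcp_pos: [0.4247, -0.3542, 0.1832]
ee_rot: [1.199, 1.565, -0.406]
wrist_force: [0.2, 0.3, -2.0]
gripper_width: 0.153
t52.9 tcp [ 424.7 -354.2  183.2] jaw -2.0 down [ 0.005 -0.002 -1.   ] F [ 0.2  0.3 -2. ] M [-0.04 -0.05 -0.04] g 0.153 q7 0.56
```

```bash
python3 -m crank '[{"dx":0,"dy":2.5,"dz":-4,"ax":0.002,"ay":0.005,"az":0.003,"gripper":0},{"dx":20,"dy":0,"dz":0,"ax":0,"ay":0,"az":0,"gripper":0},{"dx":20,"dy":0,"dz":0,"ax":0,"ay":0,"az":0,"gripper":0},{"dx":20,"dy":0,"dz":0,"ax":0,"ay":0,"az":0,"gripper":0},{"dx":10,"dy":0,"dz":0,"ax":0,"ay":0,"az":0,"gripper":0},{"dx":0,"dy":0,"dz":0,"ax":0,"ay":0,"az":0,"gripper":0},{"dx":0,"dy":0,"dz":0,"ax":0,"ay":0,"az":0,"gripper":0},{"dx":0,"dy":0,"dz":0,"ax":0,"ay":0,"az":0,"gripper":0}]'
python3 -c "
from h import *
st()"
```

```text
t: 53.85
tcp_pos: [0.496, -0.3519, 0.1809]
ee_rot: [0.524, 1.569, -1.078]
wrist_force: [0.2, 0.1, -2.0]
gripper_width: 0.154
t53.9 tcp [ 496.  -351.9  180.9] jaw -1.8 down [ 0.001 -0.002 -1.   ] F [ 0.2  0.1 -2. ] M [-0.02 -0.14 -0.  ] g 0.154 q7 0.47
```

Lower to about 142.5.

```bash
python3 -m crank '[{"dx":0,"dy":0,"dz":-10,"ax":0.002,"ay":0,"az":0,"gripper":0},{"dx":0,"dy":0,"dz":-10,"ax":0,"ay":0,"az":0,"gripper":0},{"dx":0,"dy":0,"dz":-10,"ax":0,"ay":0,"az":0,"gripper":0},{"dx":0,"dy":0,"dz":-4,"ax":0,"ay":0,"az":0,"gripper":0},{"dx":0,"dy":0,"dz":-2,"ax":0,"ay":0,"az":0,"gripper":0},{"dx":0,"dy":0,"dz":0,"ax":0,"ay":0,"az":0,"gripper":0},{"dx":0,"dy":0,"dz":0,"ax":0,"ay":0,"az":0,"gripper":0},{"dx":0,"dy":0,"dz":0,"ax":0,"ay":0,"az":0,"gripper":0}]'
python3 -c "
from h import *
st()"
```

```text
t: 54.85
tcp_pos: [0.4951, -0.3523, 0.1425]
ee_rot: [1.432, 1.57, -0.172]
wrist_force: [0.2, 0.4, -2.1]
gripper_width: 0.151
t54.9 tcp [ 495.1 -352.3  142.5] jaw -1.9 down [ 0.001 -0.    -1.   ] F [ 0.2  0.4 -2.1] M [ 0.01 -0.09 -0.02] g 0.151 q7 0.47
```

```bash
python3 -m crank '[{"dx":0,"dy":0,"dz":-0.5,"ax":0,"ay":0,"az":0,"gripper":0},{"dx":0,"dy":0,"dz":-0.5,"ax":0,"ay":0,"az":0,"gripper":0},{"dx":0,"dy":0,"dz":0,"ax":0,"ay":0,"az":0,"gripper":0},{"dx":0,"dy":0,"dz":0,"ax":0,"ay":0,"az":0,"gripper":0},{"dx":0,"dy":0,"dz":0,"ax":0,"ay":0,"az":0,"gripper":0},{"dx":0,"dy":0,"dz":0,"ax":0,"ay":0,"az":0,"gripper":0},{"dx":0,"dy":0,"dz":0,"ax":0,"ay":0,"az":0,"gripper":0},{"dx":0,"dy":0,"dz":0,"ax":0,"ay":0,"az":0,"gripper":0}]'
python3 -c "
from h import *
st()"
```

```text
t: 55.85
tcp_pos: [0.4952, -0.3523, 0.1422]
ee_rot: [1.225, 1.569, -0.379]
wrist_force: [-0.7, 0.7, 0.1]
gripper_width: 0.157
t55.9 tcp [ 495.2 -352.3  142.2] jaw -1.9 down [ 0.001 -0.001 -1.   ] F [-0.7  0.7  0.1] M [ 0.12  0.14 -0.03] g 0.157 q7 0.47
```

The weight is now on the hooks, at the original height of 142.2. Release, rise clear and look.

```bash
python3 -m crank '[{"dx":0,"dy":0,"dz":0,"ax":0,"ay":0,"az":0,"gripper":0.3},{"dx":0,"dy":0,"dz":0,"ax":0,"ay":0,"az":0,"gripper":0.5},{"dx":0,"dy":0,"dz":0,"ax":0,"ay":0,"az":0,"gripper":0.5},{"dx":0,"dy":0,"dz":0,"ax":0,"ay":0,"az":0,"gripper":0.5},{"dx":0,"dy":0,"dz":10,"ax":0,"ay":0,"az":0,"gripper":0.5},{"dx":0,"dy":0,"dz":20,"ax":0,"ay":0,"az":0,"gripper":0.5},{"dx":0,"dy":0,"dz":40,"ax":0,"ay":0,"az":0,"gripper":0.5},{"dx":0,"dy":0,"dz":50,"ax":0,"ay":0,"az":0,"gripper":0.5}]'
python3 -m crank '[{"dx":-30,"dy":-50,"dz":0,"ax":0,"ay":0,"az":0,"gripper":0.5},{"dx":-30,"dy":-50,"dz":0,"ax":0,"ay":0,"az":0,"gripper":0.5},{"dx":-30,"dy":-50,"dz":0,"ax":0,"ay":0,"az":0,"gripper":0.5},{"dx":-30,"dy":-50,"dz":0,"ax":0,"ay":0,"az":0,"gripper":0.5},{"dx":-20,"dy":-40,"dz":0,"ax":0,"ay":0,"az":0,"gripper":0.5},{"dx":0,"dy":0,"dz":0,"ax":0,"ay":0,"az":0,"gripper":0.5},{"dx":0,"dy":0,"dz":0,"ax":0,"ay":0,"az":0,"gripper":0.5},{"dx":0,"dy":0,"dz":0,"ax":0,"ay":0,"az":0,"gripper":0.5}]'
python3 - <<'E'
from h import *
st(); t=snap('top'); s=snap('side')
im=np.zeros((600,800,3),np.uint8); F=t['frame']
im[:300,:]=cv2.resize(F[140:300,85:490],(800,300),interpolation=cv2.INTER_CUBIC)
im[300:,:400]=cv2.resize(s['frame'][130:230,335:435],(400,300),interpolation=cv2.INTER_CUBIC)
im[300:,400:]=cv2.resize(s['frame'][190:320,170:370],(400,300),interpolation=cv2.INTER_CUBIC)
cv2.imwrite('pics/final.png',im)
E
```

```text
t: 56.85
tcp_pos: [0.4939, -0.3514, 0.2636]
ee_rot: [-2.269, 1.567, 2.411]
wrist_force: [-0.4, -0.3, -0.3]
gripper_width: 0.498
t: 57.85
tcp_pos: [0.3527, -0.5968, 0.2758]
ee_rot: [0.954, 1.559, -0.643]
wrist_force: [1.0, 0.5, -0.3]
gripper_width: 0.495
t57.9 tcp [ 352.7 -596.8  275.8] jaw -1.5 down [ 0.009 -0.007 -1.   ] F [ 1.   0.5 -0.3] M [-0.   -0.12  0.02] g 0.495 q7 0.94
```

View pics/final.png

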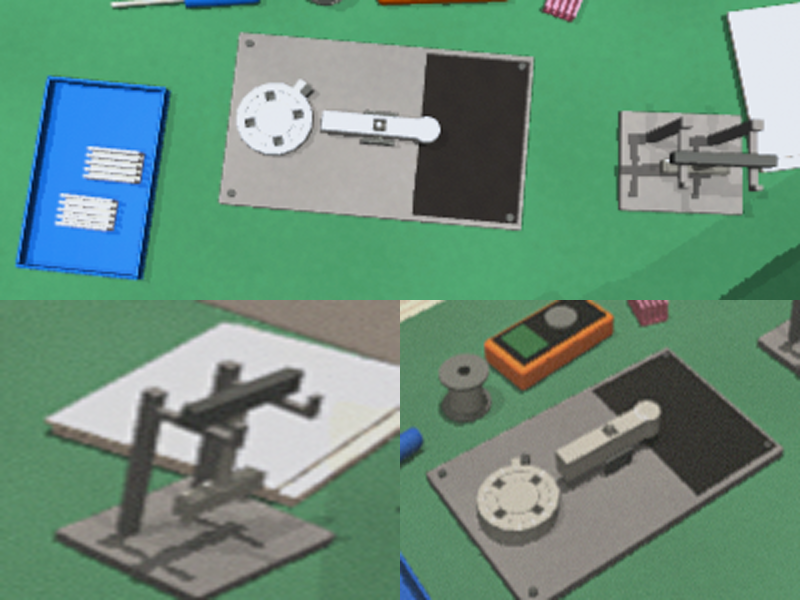

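The final view agrees with the task. Both sinks are in the tray at (113,165) and (87,212), the bed is empty, and the arm is on its pin with the pad at (426,130) over the bed. The lug is against the stop at (303,89), and the spanner bar lies across both hooks. Handing in.

```bash
python3 -c "
from h import *
print(workorder.sign_off())"
```

```text
the job is handed in; nothing more can be done
None
```

The job is done and was handed in at about 58 s of simulated time; the hand-in gives no verdict.

- **Heat sinks:** the two that were present are in the tray and the bed is empty. The third was absent.
- **Hold-down arm:** I turned it in two half-turns, regripping once at the plate's edge because of the last joint's range. It is back down on the pin with its pad over the bed. At release the tool was within 0.3 mm of its starting height and the arm's weight was off the gripper.
- **Lock ring:** the spanner went about 13.8 mm into the holes with no side load. I turned the ring clockwise until the moment jumped to 1.3 Nm. The lug then measured 1.27 rad and the holes 1.30 rad, against a stop at 1.3.
- **Spanner:** it hangs on both hooks at the grip height it started from, with its weight on the hooks. It is about 1.5 mm off its starting position in x and within 0.5 mm in y.
- **Last pictures:** they showed everything in place, nothing touched by the robot, and no sink knocked aside. The multimeter and spool looked undisturbed; the screwdriver was only partly in the last picture. I did not measure any of the three. No check failed.

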